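# Pass a loaf tin through the two-door hatch to the oven side

### The job

Pass the lidded loaf tin through the hatch to the oven side: slide it off the right-hand sill until it stands wholly inside the hatch, then swing the right door fully shut, and only after that swing the left door wide open, to about a right angle, so that the baker at the ovens can take the tin. Both doors must never be open at the same time, and the tin stays upright and inside; leave the bowl, the jar and the spatula alone.

Things in the scene. Friction and masses are not known exactly. Their poses are not given: they have to be found in the camera images.
- hatch: Fixed metal pass-through hatch, a box 240 x 240 mm, 193 mm high. Origin: on the bench under the box's middle; x points away from the robot, y to the left (oven side), z up. Its cavity is open at both y ends (y = -120 and +120 mm), each end closed by a door. A clear divider, 6 mm thick and 200 mm high, stands beyond the box at y = 0, x = 120 to 420 mm.
- right_mouth (a point): Middle of the right mouth's floor edge, at (0, -120, 12) mm in the hatch's frame. The cavity is 200 mm wide (x -100 to +100) and 158 mm high (z 12 to 170 mm). The 12 mm thick floor plate runs on outside this mouth as a flat sill 220 mm wide, to y = -340 mm (and to y = +240 mm on the left).
- tin: Lidded loaf tin, dark steel with a paler lid, loose, about 0.6 kg: 140 mm long (its y), 85 mm wide (its x; the lid 91 mm), 78 mm high. Origin: centre of its underside. It starts on the sill outside the right mouth, its length roughly along the hatch's y; it slides easily.
- right_door (a joint): Angle of the right door (at the hatch's y = -122 mm), rad: 0 shut, grows as it swings out and away from the robot, up to 1.8. It starts standing open at about a right angle. Its hinge stays where it is left (friction about 0.3 N m, no spring, no latch).
- left_door (a joint): Angle of the left door (at the hatch's y = +122 mm, the oven side), rad: 0 shut, grows as it swings out and away from the robot, up to 1.8. It starts shut. Mirror image of the right door; same hinge friction, no spring, no latch.
- right_hinge (a point): Lower end of the right door's upright hinge line, at (110, -122, 16) mm in the hatch's frame (the far corner of the right mouth). The door panel is 225 mm wide from the hinge line, 166 mm high (top at z = 182 mm) and 15 mm thick: its inner face contains the hinge line, the thickness lies on the outer side.
- left_hinge (a point): Lower end of the left door's upright hinge line, at (110, 122, 16) mm in the hatch's frame (the far corner of the left mouth). Panel as on the right door, the thickness on the outer side.
- right_handle (a point): Middle of the right door's handle: a level round bar 12 mm thick and 110 mm long between its end posts, parallel to the panel, 150 mm above the bench. Its middle is 140 mm from the hinge line along the panel and 60 mm out from the panel's inner face: 39 mm clear between the bar and the panel's outer face, open from above.
- left_handle (a point): Middle of the left door's handle, same bar and offsets as the right one (12 mm thick, 110 mm long, 150 mm above the bench, 140 mm from the hinge line, 39 mm clear gap to the panel, open from above).
- bowl: Steel mixing bowl, 150 mm wide, 70 mm high, a bystander; origin under its centre.
- jar: Glass jar with a metal lid, 70 mm wide, 120 mm high, a bystander; origin under its centre.
- spatula: Spatula lying flat on the bench at the right, a bystander; origin under its middle, handle towards its -x.
Things that resemble listed ones, but are neither listed nor needed, are in the scene too. Leave any green look-alike of the tin alone.

How it is judged:
On the way, in this order (a step that is already met when the one before it is completed fails the run):
1. the tin stands wholly inside the hatch and the right door is shut, the left door still shut (y of tin in the frame of hatch between -0.056 and 0.056 m and x of tin in the frame of hatch between -0.07 and 0.07 m and angle between tin's own z axis and vertical below 0.12 rad and value of joint right_door below 0.06 rad and value of joint left_door below 0.1 rad), for 0.2 s.
2. the left door is swung wide open while the right door stays shut (value of joint left_door above 1.1 rad and value of joint right_door below 0.06 rad), for 0.2 s.
At the end, for the whole second after the job is handed in: The tin stands upright and at rest wholly inside the hatch (its centre within 56 mm of the hatch's middle along y and 70 mm along x, tilt under 0.12 rad), the right door is shut (under 0.06 rad) and the left door stands still, open by more than 1.1 rad (all of step 2 and y of tin in the frame of hatch between -0.056 and 0.056 m and x of tin in the frame of hatch between -0.07 and 0.07 m and angle between tin's own z axis and vertical below 0.12 rad and linear speed of tin below 0.02 m/s and velocity of joint left_door between -0.05 and 0.05 rad/s); the robot touches nothing.
It fails at once if both doors open at once (each over 0.12 rad) (value of joint each of right_door, left_door above 0.12 rad).
It fails at once if the tin is tipped (over 0.4 rad) (angle between tin's own z axis and vertical above 0.4 rad).
It fails at once if a bystander is moved by more than 30 mm (distance of any of bowl, jar, spatula from where it was at the start of the episode above 0.03 m).
It also fails if it takes over 58 s, if anything falls off the work surface, if the arm or the gripper's body presses on something with over 40 N, if the wrist force passes 120 N, or if a joint passes its speed limit or range.

### The arm

A 6-joint arm with a two-finger parallel gripper is mounted at the origin on the work surface. World frame = base frame: x ahead of the robot, y to its left, z up, the work surface at z = 0. Lengths are in m, angles in rad, forces in N, time in s.
With the tool pointing down it reaches from about 0.325 to 0.775 m from the base axis. Payload 9.3 kg.
Tool frame: the origin (TCP) lies on the mounting face of the last link; the fingertips stand 173 mm ahead of it and the grasp point (between the pads) lies 155 mm ahead of it; y points along the fingers, x is the direction in which the jaws open and shut, and the axes are right-handed (so a half turn about y gives the same grasp; the last joint's range is limited). The gripper opens to 85 mm and grips with 20 to 120 N. Pads are 22 mm wide; open, the fingers measure 114 mm over their backs; the gripper's body (76 mm by 85 mm) begins 54 mm behind the grasp point. The pads swing forward as they close: fully open they stand 13 mm farther back than shut.
Start: joints at [-1.391, 0.259, 0.021, 1.334, 0, 1.418], TCP at [0.18, -0.52, 0.405] pointing down, gripper open.
Joint ranges: [-3.04, 3.04], [-0.91, 1.82], [-1.04, 1.36], [-1.92, 1.95], [-1.52, 1.45], [-3.14, 3.14]. Speed limits (rad/s): [2.22, 2.22, 2.79, 3.14, 3.14, 3.14].

### API

Orientations are given as a unit quaternion [x, y, z, w].
In Python, from station import telemetry, viewer, hand_in, search_frame gives the robot as it stands. The module is installed in compiled form; this text tells all that it offers.
- The arm moves only by the tool play_rows, never from a script. Its arguments are lists of equal length, an entry for each row: "xyz": the shift along the tool's x, y, z in cm, a list of three; "twist": the turn about the tool's y in degrees. A call has 1 to 12 rows; each row shifts and turns the pose as measured when the row begins, along the tool's axes as they then stand; what a row does not reach is not made up. A row lasts 1/10 s, in which the tool goes at most 50 mm and 8.59 degrees, less where a joint would pass 70% of its speed; a pose out of reach is approached as far as the arm can. A call is refused whole if a number of a shift passes 5 or a number of a turn 8.59, either way. A call with a gripper value outside its range is refused whole. "grip" is the closure, from -1 (fully open) to 1 (shut), set as the call begins (left out, the last holds). The fingers move at their own pace and stop on an object; "squeeze" is the grip in N (left out, the last holds). Time passes only in rows, so rows that do not move let the fingers close. It gives the time, the measured TCP pose, the force and the opening at its end, in the units of the state.
- telemetry.sense(): the state, without advancing time (a new reading comes with each control period).
- viewer.grab_frame(name): name is "scene" or "top"; returns a dict with "frame" (400x640x3 uint8, red, green, blue), "depth" (400x640 float32, m along the optical axis (not along the pixel's ray), 0 where there is no reading), "fov_y" (degrees; the focal length in pixels is half the picture's height over the tangent of half this angle, whatever the lens; pixels are square), "cx", "cy" (the principal point, pixels), "R" (3x3) and "t" (3): a world point X has camera coordinates R X + t. Camera axes: x right, y down, z forward; pixel columns grow to the right and rows downward; lengths in m; the calibration is good to about 2 mm. A picture is of the moment at which its call begins.
- hand_in(): hands the job in, once; it reports no verdict.
Trained networks look in a picture, given as the dict that the camera call returned (one of the last four; its "shot" number tells which), for a name from the list of things; names that differ only in an ending like _2 or _b are one class to them, and where a whole thing is asked for, a point or a joint stands for the part that bears it (a point fixed in the world has none). Each returns a list of dicts, best first, with "conf" (0 to 1); they miss things now and then, are a little off and sometimes report something else, mostly with a low value. They report only what shows in the picture. A call takes as long as a camera call. They do not tell look-alikes from the thing itself.
- search_frame(name, picture): "box" ([left, top, right, bottom] in pixels, round what is visible of it).
The state is a dict: "clock": time; "joints": joint angles; "joint_velocities": joint speeds; "joint_torque": joint torques, N m; "eef_pos": TCP position; "ee_rot": TCP orientation; "contact_force": force on the tool from outside, world axes, zero at the start; "torque": the same for the moment, N m; "grip_width": opening from 0.0 (shut) to 1.0 (fully open).
Only numpy, scipy, OpenCV 4.12 (cv2) and the standard library are available. Lean on these libraries where they do the work, as an engineer would, in place of code of your own. Each camera call takes 0.05 s, during which the arm holds its last target.

## Working session

There is one attempt and no reset: what is moved stays moved. The work goes in short steps, Python scripts to look and compute and a tool call to move; the robot and the scene stay as the last step left them, time stands still between calls to the robot, and variables do not carry over. Pictures are saved under pics/ and viewed, and the job is handed in when it is done.

Besides the shell and the picture viewer there is one more tool, called after ">>>" as a command line: name --pt "numbers of a row" for each row, then --argument value for the rest. play_rows: Moves the arm, as the interface text tells. Its arguments: {"type":"object","properties":{"xyz":{"type":"array","items":{"type":"array","items":{"type":"number"}}},"twist":{"type":"array","items":{"type":"number"}},"grip":{"type":"number"},"squeeze":{"type":"number"}},"required":["xyz","twist"]}

```bash
mkdir -p pics; python3 - <<'E'
from station import telemetry, viewer, search_frame
import cv2, numpy as np, pickle
print(telemetry.sense())
for n in ["scene","top"]:
    p=viewer.grab_frame(n)
    cv2.imwrite(f"pics/{n}0.png",p["frame"][:,:,::-1]); pickle.dump(p,open(f"{n}0.pkl","wb"))
    print(n,p["fov_y"],p["cx"],p["cy"],p["R"],p["t"])
    for o in ["tin","hatch","right_door","left_door","right_handle","left_handle","bowl","jar","spatula"]:
        print(o,[(np.round(d["box"]).tolist(),round(d["conf"],2)) for d in search_frame(o,p)][:4])
E
```

```text
{'clock': 0.0, 'joints': array([-1.39059084e+00,  2.59220636e-01,  2.07364435e-02,  1.33374057e+00,
        2.19548864e-05,  1.41824208e+00]), 'joint_velocities': array([ 2.02980576e-03,  1.53993317e-03,  1.10291018e-03, -2.66850205e-04,
        1.34239139e-06,  8.70324561e-04]), 'joint_torque': array([-2.11696274e-04, -5.55640233e+01,  3.44527388e+01,  1.36373207e-02,
       -2.45706105e-04, -3.33797766e-05]), 'eef_pos': array([ 0.17966999, -0.51976237,  0.4040406 ]), 'ee_rot': array([-0.57554418,  0.41064523, -0.40993203,  0.57625959]), 'contact_force': array([ 0.21080393, -0.40810569,  0.92574257]), 'torque': array([ 0.00498188, -0.02208886, -0.02464018]), 'grip_width': 1.0007696463354678}
scene 56.85649884183013 318.1128367296399 200.32180204220285 [[-0.49354673  0.86970425  0.0051134 ]
 [ 0.83127848  0.47345288 -0.29123608]
 [-0.25571021 -0.13948796 -0.95663755]] [ 0.24865032 -0.35516813  1.51673401]
tin [([208.0, 209.0, 257.0, 245.0], 0.97), ([250.0, 93.0, 291.0, 135.0], 0.86), ([252.0, 152.0, 296.0, 188.0], 0.74), ([166.0, 118.0, 212.0, 178.0], 0.42)]
hatch [([218.0, 142.0, 39
[... 555 characters left out ...]
  1.70130353]
tin [([378.0, 249.0, 418.0, 279.0], 0.79), ([347.0, 130.0, 390.0, 168.0], 0.62)]
hatch [([252.0, 95.0, 399.0, 239.0], 0.97), ([157.0, 193.0, 194.0, 228.0], 0.68)]
right_door [([342.0, 160.0, 396.0, 183.0], 0.71)]
left_door [([262.0, 177.0, 278.0, 240.0], 0.79)]
right_handle [([337.0, 159.0, 402.0, 185.0], 0.83), ([157.0, 190.0, 194.0, 227.0], 0.23)]
left_handle [([262.0, 179.0, 277.0, 237.0], 0.65)]
bowl [([157.0, 192.0, 195.0, 229.0], 0.61), ([257.0, 177.0, 277.0, 240.0], 0.55), ([344.0, 199.0, 381.0, 224.0], 0.42)]
jar [([170.0, 158.0, 198.0, 181.0], 0.63), ([440.0, 165.0, 455.0, 232.0], 0.6), ([339.0, 158.0, 402.0, 183.0], 0.4)]
spatula [([439.0, 168.0, 455.0, 232.0], 0.74)]
```

View pics/scene0.png

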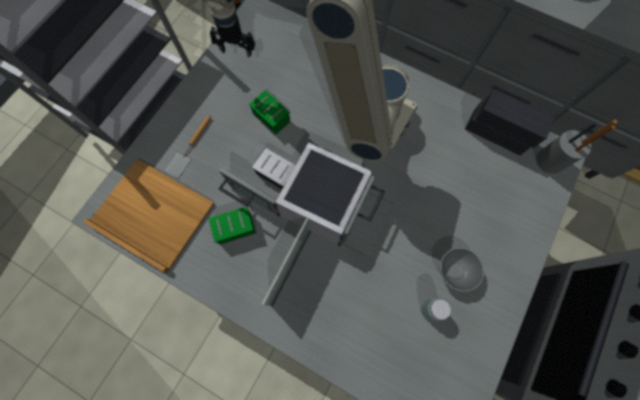

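View pics/top0.png

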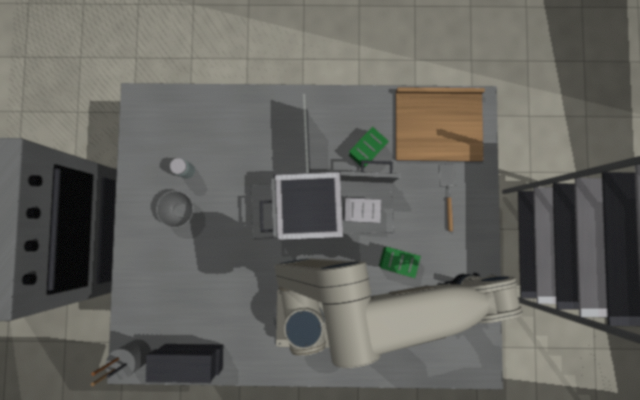

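The listed tin is the grey one with the pale lid, at top (363,210) / scene (273,167). It stands on the sill by the open right door. The green ones at top (400,262) and (368,145) are look-alikes. I'll confirm this in a crop and measure the poses from depth.

```bash
cat > h.py <<'E'
import numpy as np, cv2, pickle
def foc(p): return 200/np.tan(np.radians(p["fov_y"])/2)
def cloud(p):
    f=foc(p); v,u=np.mgrid[0:400,0:640]; d=p["depth"]
    c=np.stack([(u-p["cx"])/f*d,(v-p["cy"])/f*d,d],-1)
    X=(c-p["t"])@p["R"]; X[d==0]=np.nan
    return X
def proj(p,X):
    c=np.asarray(X)@p["R"].T+p["t"]; f=foc(p)
    return np.stack([c[...,0]/c[...,2]*f+p["cx"],c[...,1]/c[...,2]*f+p["cy"]],-1)
E
python3 - <<'E'
from h import *
a=pickle.load(open("top0.pkl","rb")); b=pickle.load(open("scene0.pkl","rb"))
im=np.hstack([cv2.resize(a["frame"][120:300,240:460],None,fx=1.8,fy=1.8,interpolation=cv2.INTER_CUBIC),cv2.resize(b["frame"][80:260,180:400],None,fx=1.8,fy=1.8,interpolation=cv2.INTER_CUBIC)])
cv2.imwrite("pics/crop0.png",im[:,:,::-1])
for p in (a,b):
    X=cloud(p); z=X[...,2]
    # roof
    for nm,lo,hi,(x0,y0,x1,y1) in [("roof",.18,.21,(0,0,0,0)),("lid",.08,.1,(0,0,0,0))]:
        m=((z>lo)&(z<hi)).astype(np.uint8)
        n,l,s,c=cv2.connectedComponentsWithStats(m)
        for i in range(1,n):
            if s[i,4]>60:
                P=X[l==i]; r=cv2.minAreaRect(P[:,:2].astype(np.float32)*1000)
                print(nm,s[i].tolist(),P.mean(0).round(4),np.round(r[0],1),np.round(r[1],1),round(r[2],2))
E
```

```text
roof [271, 94, 71, 146, 4474] [ 0.4513 -0.006   0.1923] [592.2   4.9] [536.9 256.7] 3.18
roof [340, 172, 60, 6, 175] [ 0.5637 -0.2401  0.1835] [ 564.  -239.9] [220.6  15.4] 88.14
roof [282, 289, 41, 67, 1421] [0.0183 0.0067 0.2002] [21.7  3.6] [238.4 141.8] 2.83
lid [366, 127, 12, 17, 62] [ 0.7394 -0.2619  0.0824] [ 738.3 -259.5] [43.9 64.1] 85.11
lid [358, 138, 17, 13, 64] [ 0.6991 -0.236   0.0826] [ 698.5 -235. ] [58.3 41.2] 53.29
lid [27, 141, 8, 39, 127] [0.6212 1.1011 0.09  ] [ 621.3 1102.9] [155.5  28. ] 9.16
lid [355, 145, 16, 16, 64] [ 0.6609 -0.2164  0.0826] [ 657.2 -215.1] [82.  42.9] 39.31
lid [18, 176, 22, 143, 656] [0.2904 1.0932 0.0911] [ 281.4 1086.5] [ 43.7 557.5] 89.95
lid [344, 198, 37, 25, 815] [ 0.4352 -0.2214  0.0904] [ 435.7 -222.1] [141.   91.1] 87.76
lid [127, 344, 16, 27, 70] [-0.1265  0.6425  0.0907] [-133.8  645.9] [101.  37.] 22.91
lid [201, 349, 18, 17, 62] [-0.1284  0.3479  0.0878] [-138.5  363.1] [61.6 63.2] 0.65
roof [383, 65, 26, 54, 680] [-0.0082  0.0237  0.2029] [-5.5 30.7] [222.3  85.9] 31.33
roof [30, 73, 12, 10, 61] [ 0.6018 -1.1168  0.1954] [  6
[... 286 characters left out ...]
] 1.31
lid [506, 6, 134, 62, 568] [-0.6664  0.5416  0.089 ] [-669.5  537. ] [ 24.5 578. ] 0.01
lid [472, 115, 64, 33, 208] [-0.1109  0.4579  0.09  ] [-110.2  456.4] [248.   26.4] 84.83
lid [548, 142, 27, 25, 121] [-0.1109  0.6632  0.0896] [-119.1  668.5] [106.9  47.3] 66.39
lid [253, 148, 43, 39, 874] [ 0.4376 -0.2226  0.0893] [ 435.5 -222. ] [138.9  93.8] 88.49
lid [348, 149, 36, 13, 76] [0.2352 0.0465 0.0907] [235.6  46. ] [  7.1 134.4] 10.85
lid [427, 299, 15, 22, 88] [0.6119 0.4857 0.0918] [609.6 491.8] [68.1 36.6] 37.95
lid [633, 304, 7, 16, 72] [0.2853 1.074  0.0888] [ 283.5 1073.6] [47.3 18.6] 24.01
lid [609, 331, 31, 69, 516] [0.4698 1.09   0.0912] [ 452.7 1087.1] [ 39.3 227.2] 89.97
```

View pics/crop0.png

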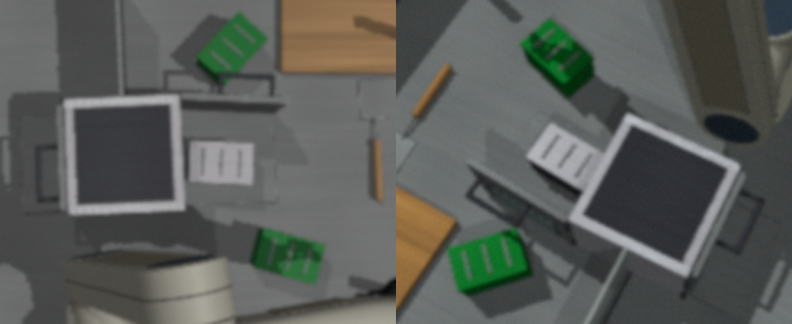

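```bash
python3 - <<'E'
from h import *
a=pickle.load(open("top0.pkl","rb")); b=pickle.load(open("scene0.pkl","rb"))
for p in (a,b):
    X=cloud(p); z=X[...,2]
    m=(z>.188)&(z<.198)&(X[...,0]>.3)&(X[...,0]<.585)&(abs(X[...,1])<.2)
    m=cv2.morphologyEx(m.astype(np.uint8),cv2.MORPH_OPEN,np.ones((5,5)))
    P=X[m>0]; r=cv2.minAreaRect(P[:,:2].astype(np.float32)*1000); print(P.mean(0),r)
    # percentile edges in rotated frame
    for th in np.radians([-4,-3,-2,-1.5,-1,-.5,0,1]):
        R=np.array([[np.cos(th),np.sin(th)],[-np.sin(th),np.cos(th)]]); Q=P[:,:2]@R.T
        print(np.degrees(th).round(1),np.ptp(Q,axis=0).round(4),(Q.max(0)+Q.min(0))/2@R)
    # door tops: right door z .175-.187
    m=(z>.17)&(z<.187)&(X[...,1]<-.13)&(X[...,1]>-.4)&(X[...,0]>.45)&(X[...,0]<.65)
    P=X[m]; print("rdoor",len(P),np.polyfit(P[:,1],P[:,0],1),P[:,1].min(),P[:,1].max(),P[:,0].min(),P[:,0].max())
    m=(z>.135)&(z<.165)&(X[...,1]<-.13)&(X[...,1]>-.4)&(X[...,0]>.45)&(X[...,0]<.7)
    P=X[m]; print("rhandle",len(P),P.round(3)[::6].tolist()[:30])
    m=(z>.135)&(z<.165)&(X[...,1]>.13)&(X[...,1]<.25)&(X[...,0]>.3)&(X[...,0]<.7)
    P=X[m]; print("lhandle",len(P),P.round(3)[::4].tolist()[:30])
E
```

```text
[ 0.45866963 -0.00348167  0.19305692] ((456.3609313964844, -3.0910186767578125), (172.50367736816406, 206.98220825195312), 2.1673104763031006)
-4.0 [0.182  0.2083] [ 0.45350426 -0.00773058]
-3.0 [0.1804 0.2081] [ 0.4540541  -0.00701468]
-2.0 [0.1788 0.2078] [ 0.45457862 -0.00628003]
-1.5 [0.1779 0.2077] [ 0.45483119 -0.00590595]
-1.0 [0.1771 0.2075] [ 0.45507719 -0.00552752]
-0.5 [0.1762 0.2073] [ 0.45531654 -0.00514485]
0.0 [0.1754 0.2071] [ 0.45554054 -0.00475806]
1.0 [0.174 0.207] [ 0.45591617 -0.00394854]
rdoor 238 [0.03064861 0.57085692] -0.3508986712574463 -0.13010665937015364 0.5541197707760244 0.5730200313647696
rhandle 199 [[0.624, -0.215, 0.151], [0.618, -0.226, 0.162], [0.618, -0.249, 0.16], [0.619, -0.272, 0.158], [0.62, -0.295, 0.155], [0.615, -0.215, 0.154], [0.616, -0.238, 0.153], [0.616, -0.265, 0.151], [0.617, -0.288, 0.151], [0.616, -0.314, 0.153], [0.612, -0.219, 0.152], [0.612, -0.242, 0.155], [0.612, -0.264, 0.156], [0.612, -0.287, 0.157], [0.612, -0.31, 0.158], [0.607, -0.215, 0.155], [0.609, -0.319, 0.15], [0.604, -0.324, 0.161], [0.596, -0.215, 0.153], [0.592,
[... 2289 characters left out ...]
154]]
lhandle 179 [[0.349, 0.13, 0.156], [0.355, 0.131, 0.152], [0.351, 0.143, 0.157], [0.352, 0.144, 0.153], [0.346, 0.156, 0.153], [0.35, 0.155, 0.153], [0.353, 0.153, 0.147], [0.35, 0.165, 0.156], [0.351, 0.167, 0.152], [0.356, 0.168, 0.156], [0.36, 0.167, 0.152], [0.363, 0.169, 0.153], [0.368, 0.167, 0.153], [0.37, 0.169, 0.151], [0.376, 0.167, 0.153], [0.379, 0.169, 0.152], [0.385, 0.168, 0.156], [0.387, 0.172, 0.156], [0.4, 0.164, 0.157], [0.402, 0.165, 0.155], [0.407, 0.164, 0.155], [0.411, 0.166, 0.159], [0.414, 0.164, 0.153], [0.418, 0.166, 0.155], [0.422, 0.165, 0.152], [0.426, 0.166, 0.156], [0.432, 0.165, 0.159], [0.434, 0.166, 0.155], [0.458, 0.13, 0.153], [0.434, 0.174, 0.158]]
```

```bash
cat > fit.py <<'E'
from h import *
from scipy.optimize import minimize
def roofmask(p):
    g=p["frame"].min(-1).astype(int)
    m=(g>130).astype(np.uint8)
    c0=proj(p,[.45,-.008,.193])
    n,l,s,c=cv2.connectedComponentsWithStats(m)
    best=None
    for i in range(1,n):
        x,y,w,h,A=s[i]
        if x<c0[0]<x+w and y<c0[1]<y+h and A>200: best=i
    cs,_=cv2.findContours((l==best).astype(np.uint8),cv2.RETR_EXTERNAL,cv2.CHAIN_APPROX_NONE)
    M=np.zeros((400,640),np.uint8); cv2.drawContours(M,cs,-1,1,-1)
    return cv2.morphologyEx(M,cv2.MORPH_OPEN,np.ones((9,9)))
def rect(c,th,L,W,z):
    q=np.array([[-1,-1],[1,-1],[1,1],[-1,1]])*[L/2,W/2]
    R=np.array([[np.cos(th),-np.sin(th)],[np.sin(th),np.cos(th)]])
    q=q@R.T+c; return np.c_[q,np.full(4,z)]
def iou(M,p,P):
    S=4; I=np.zeros((400*S,640*S),np.uint8)
    cv2.fillPoly(I,[np.round((proj(p,P)+.5)*S-.5).astype(np.int32)],1)
    I=cv2.resize(I.astype(np.float32),(640,400),interpolation=cv2.INTER_AREA)
    return np.minimum(I,M).sum()/np.maximum(I,M).sum()
def fit(M,p,L,W,z,x0):
    r=minimize(lambda v:-iou(M,p,rect(v[:2]/1000,v[2]/100,L,W,z)),np.array(x0)*[1000,1000,100],method="Nelder-Mead",options=dict(initial_simplex=np.array(x0)*[1000,1000,100]+np.array([[0,0,0],[8,0,0],[0,8,0],[0,0,4]])))
    return r.x[:2].round(1),round(r.x[2]/100*57.3,2),-r.fun
E
python3 - <<'E'
from fit import *
for n in ("top","scene"):
    p=pickle.load(open(n+"0.pkl","rb")); M=roofmask(p); print(M.sum())
    print(fit(M,p,.24,.24,.193,[.45,-.008,-.02]))
    X=cloud(p); z=X[...,2]
    m=(np.abs(z-.09)<.012)&(np.abs(X[...,0]-.435)<.07)&(np.abs(X[...,1]+.222)<.1)
    print("lid",fit(m.astype(np.uint8),p,.091,.14,.09,[.435,-.222,-.03]),m.sum())
    g=p["frame"].min(-1).astype(int); m2=m&(g>110)
    print(m2.sum())
E
```

```text
4083
(array([445.4, -13.5]), np.float64(3.22), np.float64(0.9663034677505493))
lid (array([ 435.5, -221.3]), np.float64(-2.49), np.float64(0.9603755474090576)) 821
795
5640
(array([446.1, -14.7]), np.float64(3.04), np.float64(0.8306590914726257))
lid (array([ 437.1, -222.2]), np.float64(-1.64), np.float64(0.9441210627555847)) 875
862
```

```bash
cat > geo.py <<'E'
import numpy as np
C=np.array([.4457,-.0138]); YAW=np.radians(3.1)
def R2(a): return np.array([[np.cos(a),-np.sin(a)],[np.sin(a),np.cos(a)]])
def h2w(x,y): return C+R2(YAW)@np.array([x,y])
def w2h(P): return R2(-YAW)@(np.asarray(P)[:2]-C)
def door(side,th,s,n):  # side -1 right, +1 left; s along panel, n outward from inner face; hatch frame then world
    d=np.array([-np.cos(th),side*np.sin(th)]); o=np.array([np.sin(th),side*np.cos(th)])
    return h2w(*(np.array([.110,side*.122])+s*d+n*o))
E
python3 - <<'E'
from h import *; from geo import *
from scipy.spatial.transform import Rotation as Ro
print(Ro.from_quat([-0.57554418,0.41064523,-0.40993203,0.57625959]).as_matrix().round(3))
for n in ("top","scene"):
    p=pickle.load(open(n+"0.pkl","rb")); im=cv2.resize(p["frame"][:,:,::-1],None,fx=4,fy=4,interpolation=cv2.INTER_CUBIC)
    def line(pts,col):
        q=np.round((proj(p,pts)+.5)*4).astype(np.int32); cv2.polylines(im,[q],False,col,1)
    line([[*h2w(x,y),.193] for x,y in [(-.12,-.12),(.12,-.12),(.12,.12),(-.12,.12),(-.12,-.12)]],(0,0,255))
    line([[*h2w(x,y),.012] for x,y in [(-.11,-.12),(-.11,-.34),(.11,-.34),(.11,-.12)]],(255,0,0))
    line([[*h2w(x,y),.012] for x,y in [(-.11,.12),(-.11,.24),(.11,.24),(.11,.12)]],(255,0,0))
    for th,c in ((84.5,(0,255,255)),(90,(255,255,0))):
        line([[*door(-1,np.radians(th),s,nn),.182] for s,nn in [(0,0),(.225,0),(.225,.015),(0,.015)]],c)
        line([[*door(-1,np.radians(th),s,.06),.15] for s in (.085,.195)],c)
    line([[*door(1,0,s,.06),.15] for s in (.085,.195)],(0,255,255))
    u=proj(p,[*C,.1]).astype(int); x0=max(u[0]-90,0);y0=max(u[1]-70,0)
    cv2.imwrite(f"pics/ov_{n}.png",im[y0*4:y0*4+580,x0*4:x0*4+780])
    X=cloud(p); 
    for nm,(l,t,r,b),zz in [("bowl",(157,192,195,229) if n=="top" else (440,247,485,290),.05),("jar",(170,158,190,181) if n=="top" else (424,297,451,320),.1)]:
        P=X[t:b,l:r].reshape(-1,3); P=P[(P[:,2]>zz)&(P[:,2]<.13)]; print(n,nm,P.min(0).round(3),P.max(0).round(3))
    G=p["frame"].astype(int); m=(G[...,1]>G[...,0]+50)&(G[...,1]>G[...,2]+50); k,l,s,c=cv2.connectedComponentsWithStats(m.astype(np.uint8))
    for i in range(1,k):
        if s[i,4]>200: P=X[l==i]; P=P[P[:,2]>.07]; print("green",P.min(0).round(3),P.max(0).round(3))
E
```

```text
[[ 0.327 -0.     0.945]
 [-0.945  0.001  0.327]
 [-0.001 -1.     0.   ]]
top bowl [0.362 0.453 0.05 ] [0.503 0.598 0.083]
top jar [0.57  0.473 0.1  ] [0.627 0.534 0.13 ]
scene bowl [0.358 0.454 0.05 ] [0.507 0.601 0.075]
scene jar [0.57  0.473 0.1  ] [0.63  0.535 0.127]
green [ 0.633 -0.324  0.071] [ 0.769 -0.172  0.085]
```

View pics/ov_top.png

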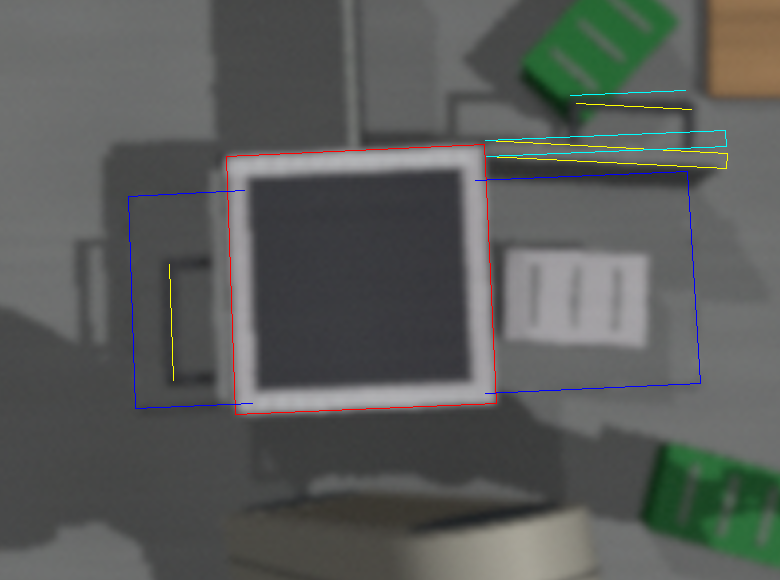

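View pics/ov_scene.png

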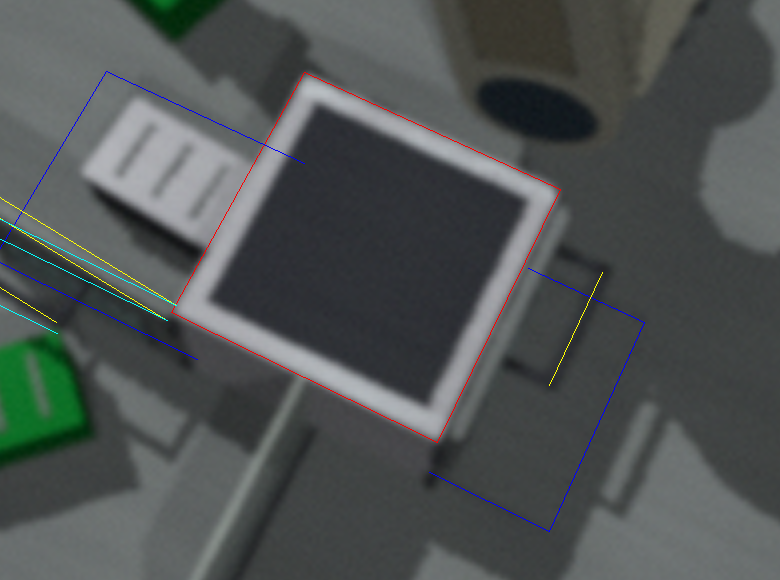

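```bash
cat > go.py <<'E'
# need(goal_xy_world, z, jaw_angle_deg) -> tool-axis shift (cm) from current pose, and twist
from geo import *
from scipy.spatial.transform import Rotation as Ro
def need(xy,z,ang=None,s=None):
    from station import telemetry
    s=s or telemetry.sense(); M=Ro.from_quat(s["ee_rot"]).as_matrix()
    d=np.array([*xy,z])-s["eef_pos"]; a=np.degrees(np.arctan2(M[1,0],M[0,0]))
    tw=None
    if ang is not None: tw=-((ang-a+180)%360-180)
    return (M.T@d*100).round(2), None if tw is None else round(tw,1), "ang",a.round(1),"pos",s["eef_pos"].round(4),"h",w2h(s["eef_pos"]).round(4),"F",s["contact_force"].round(1),"t",round(s["clock"],2),"grip",round(s["grip_width"],2)
E
python3 - <<'E'
from go import *
print(need(h2w(-.018,-.355),.40,-86.9))
E
```

```text
(array([-5.5 ,  0.47, 30.18]), np.float64(16.0), 'ang', np.float64(-70.9), 'pos', array([ 0.1797, -0.5198,  0.4047]), 'h', array([-0.293 , -0.4909]), 'F', array([-0.2, -0.5,  0.8]), 't', 1.0, 'grip', 1.0)
```

>>> play_rows --pt "0 0 4" --pt "0 0 4" --pt "0 0 4" --pt "0 0 4" --pt "0 0 4" --pt "0 0 4" --pt "0 0 0" --pt "0 0 0" --twist '[0, 0, 0, 0, 0, 0, 8, 8]' --grip -1

```text
clock: 1.8
eef_pos: [0.4151, -0.4393, 0.4039]
ee_rot: [0.511, -0.489, 0.489, -0.511]
contact_force: [-0.2, -0.3, 0.4]
grip_width: 1.001
```

```bash
python3 -c "
from go import *
print(need(h2w(-.018,-.355),.205,-86.9))"
```

```text
(array([-6.87, 19.89,  3.49]), np.float64(-0.6), 'ang', np.float64(-87.5), 'pos', array([ 0.4151, -0.4393,  0.4039]), 'h', array([-0.0536, -0.4232]), 'F', array([-0.2, -0.3,  0.4]), 't', 1.8, 'grip', 1.0)
```

>>> play_rows --pt "-3.4 0 1.7" --pt "-3.4 0 1.8" --pt "0 4 0" --pt "0 4 0" --pt "0 4 0" --pt "0 4 0" --pt "0 0 0" --twist '[0, 0, 0, 0, 0, 0, 0]'

```text
clock: 2.5
eef_pos: [0.4502, -0.3668, 0.2403]
ee_rot: [0.51, -0.488, 0.492, -0.51]
contact_force: [0.5, 0.9, 0.2]
grip_width: 1.004
```

```bash
python3 -c "
from go import *
print(need(h2w(-.018,-.355),.205,-86.9))
from h import *
from station import viewer
p=viewer.grab_frame('scene'); cv2.imwrite('pics/s1.png',cv2.resize(p['frame'][60:260,150:400,::-1],None,fx=3,fy=3,interpolation=cv2.INTER_CUBIC))
"
```

```text
(array([ 0.22,  3.53, -0.35]), np.float64(-0.8), 'ang', np.float64(-87.7), 'pos', array([ 0.4502, -0.3668,  0.2403]), 'h', array([-0.0146, -0.3527]), 'F', array([0.5, 0.9, 0.2]), 't', 2.5, 'grip', 1.0)
```

View pics/s1.png

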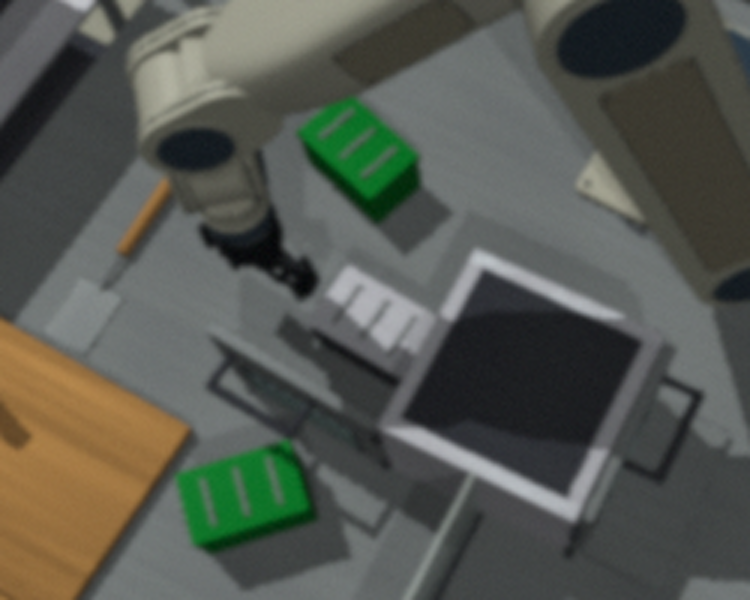

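The gripper is behind the tin's end (fingers at about (305,275), tin end at (335,290) in this crop), clear of the green tin and the spatula. Next I lower it and push.

>>> play_rows --pt "0 2 -0.2" --pt "0 1.5 -0.1" --pt "0 0 0" --pt "-1 0 0" --pt "-1 0 0" --pt "-1 0 0" --pt "-1 0 0" --pt "-1 0 0" --pt "-1 0 0" --pt "0 0 0" --twist '[-0.8, 0, 0, 0, 0, 0, 0, 0, 0, 0]'

```text
clock: 3.55
eef_pos: [0.4476, -0.306, 0.2207]
ee_rot: [0.514, -0.476, 0.496, -0.513]
contact_force: [-0.4, 1.0, 0.6]
grip_width: 0.995
```

```bash
cat > look.py <<'E'
from fit import *; from geo import *
from station import viewer
def tin(save=None):
    out=[]
    for n in ("top","scene"):
        p=viewer.grab_frame(n); X=cloud(p); z=X[...,2]
        H=(X[...,:2]-C)@R2(YAW)
        m=(np.abs(z-.09)<.01)&(np.abs(H[...,0])<.095)&(H[...,1]>-.33)&(H[...,1]<-.0)&(p["frame"].min(-1)>75)
        m=cv2.morphologyEx(m.astype(np.uint8),cv2.MORPH_OPEN,np.ones((3,3)))
        if m.sum()>50:
            P=X[m>0][:,:2]; r=cv2.minAreaRect((P*1000).astype(np.float32)); Hm=H[m>0]
            print(n,m.sum(),"hx",Hm[:,0].min().round(4),Hm[:,0].max().round(4),"hy",Hm[:,1].min().round(4),Hm[:,1].max().round(4),"rect",np.round(r[1],0),round(r[2],1))
        if save: cv2.imwrite(f"pics/{save}_{n}.png",cv2.resize(p["frame"][80:270,190:440,::-1] if n=="scene" else p["frame"][120:290,240:460,::-1],None,fx=3,fy=3,interpolation=cv2.INTER_CUBIC))
E
python3 -c "
from go import *; from look import *
print(need(h2w(-.018,-.355),.205,-86.9)); tin('p1')"
```

```text
(array([ 6.28,  1.71, -0.44]), np.float64(0.0), 'ang', np.float64(-86.9), 'pos', array([ 0.4476, -0.306 ,  0.2207]), 'h', array([-0.0139, -0.2918]), 'F', array([-0.4,  1. ,  0.6]), 't', 3.55, 'grip', 0.99)
top 493 hx -0.0666 0.022 hy -0.2335 -0.1231 rect [ 87. 107.] 0.5
scene 548 hx -0.0734 0.0208 hy -0.2359 -0.1402 rect [93. 95.] 1.9
```

View pics/p1_scene.png

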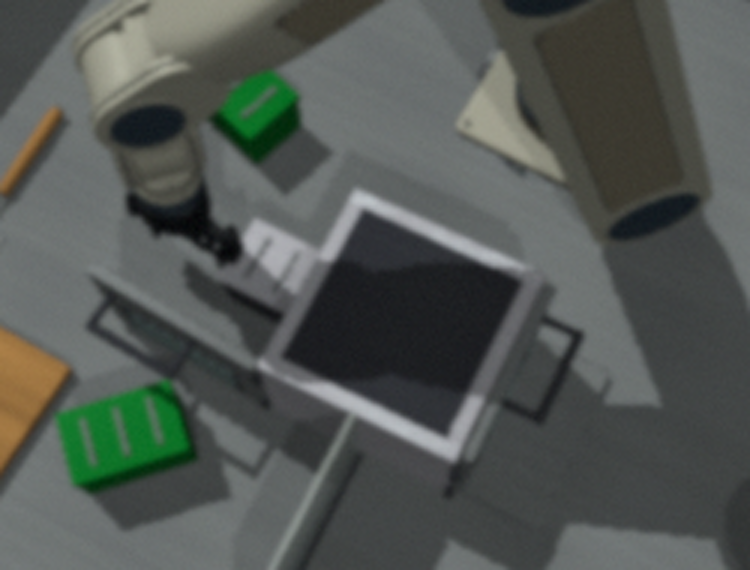

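>>> play_rows --pt "-1 0.5 0" --pt "-1 0.5 0" --pt "-1 0.5 0" --pt "-1 0.2 0" --pt "-1 0 0" --pt "-1 0 0" --pt "-1 0 0" --pt "-1 0 0" --pt "-1 0 0" --pt "0 0 0" --twist '[0, 0, 0, 0, 0, 0, 0, 0, 0, 0]'

```text
clock: 4.65
eef_pos: [0.4525, -0.2358, 0.217]
ee_rot: [0.518, -0.455, 0.524, -0.5]
contact_force: [-1.2, 0.4, 1.5]
grip_width: 1.002
```

```bash

python3 -c "
from go import *; from look import *
from station import telemetry
print(need(h2w(-.018,-.1665),.205,-86.9)); tin('p2')
print(Ro.from_quat(telemetry.sense()['ee_rot']).as_matrix().round(3))"
```

```text
(array([-5.61,  0.64, -1.41]), np.float64(-1.0), 'ang', np.float64(-87.9), 'pos', array([ 0.4525, -0.2358,  0.217 ]), 'h', array([-0.0052, -0.222 ]), 'F', array([-1.2,  0.4,  1.5]), 't', 4.65, 'grip', 1.0)
top 94 hx -0.018 0.0282 hy -0.1666 -0.1252 rect [47. 40.] 1.2
scene 136 hx -0.0634 0.0292 hy -0.1822 -0.1399 rect [89. 41.] 14.0
[[ 0.036  0.051  0.998]
 [-0.996 -0.085  0.041]
 [ 0.087 -0.995  0.048]]
```

View pics/p2_scene.png

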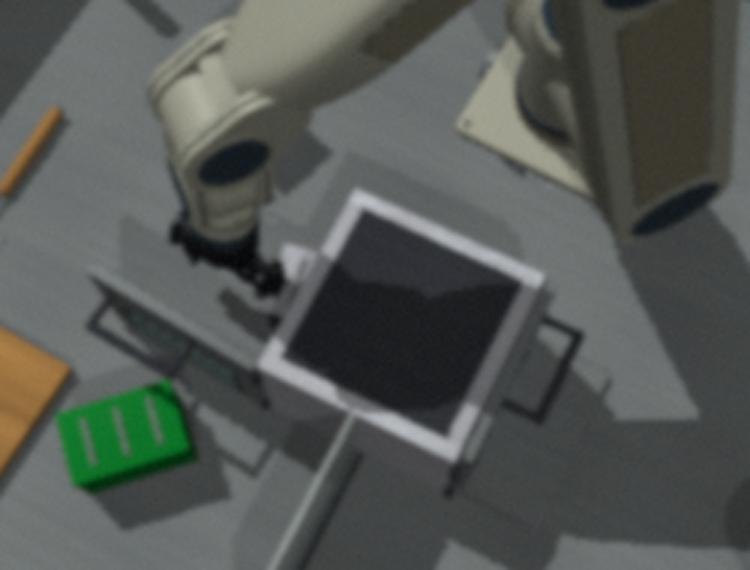

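View pics/p2_top.png

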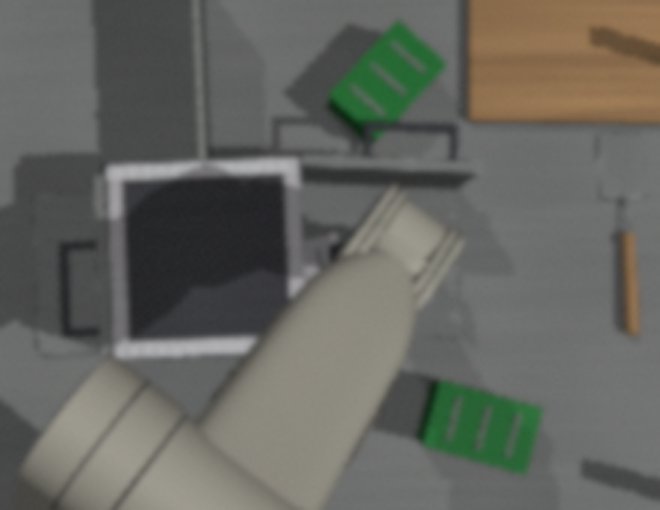

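```bash

python3 -c "
from station import telemetry
s=telemetry.sense(); print(s['joints'].round(3),s['joint_velocities'].round(3),s['contact_force'],s['torque'],s['joint_torque'].round(1))"
```

```text
[-0.636  0.296 -0.448  0.736 -0.038  2.465] [-0.004  0.004  0.002  0.004  0.005 -0.001] [1.61115569 0.069326   5.23984326] [ 0.33462286 -0.15661013 -0.06877563] [ -0.3 -50.2  26.2  -0.6  -0.6  -0.1]
```

```bash

python3 -c "
from go import *; from look import *
from station import telemetry
p=viewer.grab_frame('scene'); X=cloud(p)
s=telemetry.sense(); print(s['contact_force'].round(2),s['eef_pos'],s['torque'].round(2),w2h(s['eef_pos']))
cv2.imwrite('pics/p3.png',cv2.resize(p['frame'][140:200,235:315,::-1],None,fx=9,fy=9,interpolation=cv2.INTER_CUBIC))
H=(X[...,:2]-C)@R2(YAW)
for r in range(152,186,3):
    print(r,[ '%d,%d,%d'%(H[r,c,0]*1000,H[r,c,1]*1000,X[r,c,2]*1000) for c in range(258,300,4)])
p=viewer.grab_frame('top'); X=cloud(p); H=(X[...,:2]-C)@R2(YAW)
m=(abs(H[...,0])<.13)&(abs(H[...,1])<.13)&(X[...,2]>.2); print('over roof lowest top-surface',np.nanpercentile(X[...,2][m],[0,5,50,100]))
"
```

```text
[1.35 1.22 4.19] [ 0.45237629 -0.2360438   0.21664114] [ 0.55 -0.19 -0.06] [-0.00535216 -0.22227963]Traceback (most recent call last):
  File "<string>", line 9, in <module>
    print(r,[ '%d,%d,%d'%(H[r,c,0]*1000,H[r,c,1]*1000,X[r,c,2]*1000) for c in range(258,300,4)])
              ~~~~~~~~~~^~~~~~~~~~~~~~~~~~~~~~~~~~~~~~~~~~~~~~~~~~~~
ValueError: cannot convert float NaN to integer
```

View pics/p3.png

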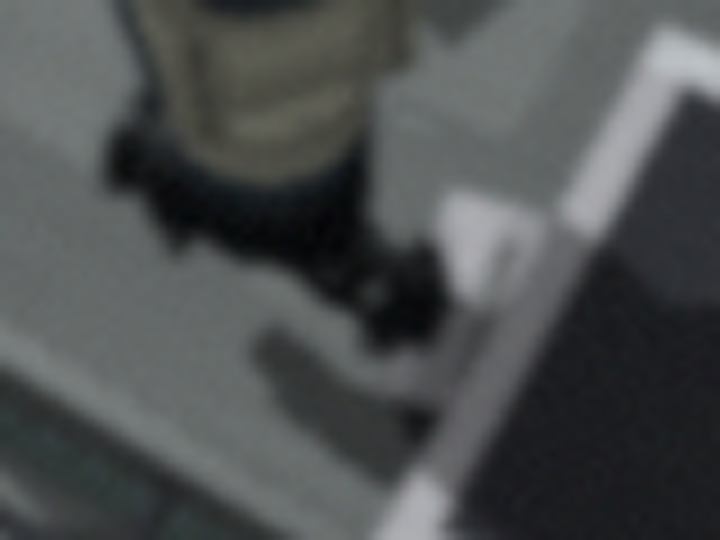

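```bash

python3 -c "
from go import *; from look import *
p=viewer.grab_frame('scene'); X=np.nan_to_num(cloud(p))
H=(X[...,:2]-C)@R2(YAW)
for r in range(155,190,2):
    print(r,[ '%d,%d,%d'%(H[r,c,0]*1000,H[r,c,1]*1000,X[r,c,2]*1000) for c in range(266,300,3)])
p=viewer.grab_frame('top'); X=cloud(p); H=(X[...,:2]-C)@R2(YAW)
m=(abs(H[...,0])<.13)&(abs(H[...,1])<.13)&(X[...,2]>.2); print('over roof lowest top-surface',np.nanpercentile(X[...,2][m],[0,5,50,100]))
"
```

```text
155 ['21,-189,295', '15,-182,291', '3,-181,266', '-7,-179,246', '-94,-241,10', '-100,-231,6', '-104,-220,11', '-109,-209,12', '-120,-203,-4', '-126,-192,-5', '-129,-181,0', '-444,37,0']
157 ['21,-192,276', '14,-185,269', '6,-181,258', '-12,-185,215', '-86,-237,10', '-91,-226,10', '-97,-216,9', '-102,-206,8', '-106,-194,13', '-116,-187,0', '-122,-177,0', '-128,-166,-2']
159 ['23,-192,264', '15,-188,253', '7,-182,242', '-7,-183,209', '-77,-232,14', '-83,-222,11', '-88,-211,13', '-94,-201,11', '-99,-191,11', '-104,-180,12', '-109,-169,13', '-120,-163,-3']
161 ['24,-194,248', '16,-189,236', '4,-187,214', '-6,-184,195', '-69,-227,16', '-76,-218,10', '-81,-207,13', '-86,-197,12', '-92,-187,9', '-96,-176,13', '-104,-167,7', '-46,-115,184']
163 ['19,-202,214', '15,-193,215', '9,-185,210', '-4,-185,181', '-64,-225,8', '-69,-215,8', '-72,-202,15', '-53,-173,87', '-58,-163,87', '-61,-152,95', '-94,-162,11', '-38,-111,186']
165 ['26,-198,216', '18,-192,205', '11,-186,195', '-4,-187,160', '-55,-220,13', '-61,-210,11', '-40,-178,91', '-45,-168,91', '-50,-159,90', '-57,-150,85', '-27,-117,186', '-3
[... 1498 characters left out ...]
6', '25,-156,88', '20,-146,90', '43,-113,189', '38,-105,186', '34,-95,188', '31,-85,192', '27,-76,195']
185 ['37,-222,14', '31,-213,10', '27,-201,15', '21,-192,11', '16,-181,13', '24,-158,63', '25,-144,83', '49,-110,188', '44,-101,187', '40,-92,189', '37,-82,194', '33,-73,195']
187 ['43,-219,11', '38,-208,12', '34,-197,13', '27,-189,8', '22,-178,10', '25,-161,38', '60,-115,188', '56,-106,190', '52,-97,193', '48,-87,195', '43,-79,191', '38,-70,191']
189 ['50,-215,9', '46,-204,13', '40,-195,10', '34,-185,8', '30,-174,10', '26,-163,15', '66,-112,187', '61,-103,188', '57,-94,188', '55,-84,196', '49,-76,192', '45,-67,192']
over roof lowest top-surface [0.20001135 0.20105079 0.60231237 0.73305722]
```

The finger's knuckle bulge is riding on the lid: the depth shows it at y = -157 over the lid at z ≈ 0.10, with about 5 N upward, and the tool has tilted 5°. I'll back off, raise the tool so that only the fingertip pushes, and re-measure the tin.

>>> play_rows --pt "1.5 -0.3 0" --pt "2 0 0" --pt "2 0 0" --pt "0 0 0" --twist '[0, 0, 0, 0]'

```text
clock: 5.3
eef_pos: [0.4533, -0.2933, 0.2228]
ee_rot: [0.519, -0.458, 0.521, -0.5]
contact_force: [0.1, 1.1, -0.3]
grip_width: 0.999
```

```bash

python3 -c "
from go import *; from look import *
from station import telemetry
print(need(h2w(-.018,-.1665),.205,-86.9))
print(Ro.from_quat(telemetry.sense()['ee_rot']).as_matrix().round(3)[:,1])
tin()
p=viewer.grab_frame('scene'); X=np.nan_to_num(cloud(p))
cv2.imwrite('pics/p4.png',cv2.resize(p['frame'][130:205,220:320,::-1],None,fx=7,fy=7,interpolation=cv2.INTER_CUBIC))
H=(X[...,:2]-C)@R2(YAW)
# front profile of gripper: max hatch-y by height
m=(H[...,1]>-.34)&(H[...,1]<-.14)&(abs(H[...,0])<.08)&(p['frame'].max(-1)<70)
for z0 in range(20,260,15):
    k=m&(X[...,2]*1000>z0)&(X[...,2]*1000<z0+15)
    if k.sum()>2: print(z0,k.sum(),np.percentile(H[...,1][k],[5,95]).round(3),np.percentile(H[...,0][k],[5,95]).round(3))
"
```

```text
(array([-11.39,   0.78,  -1.26]), np.float64(-0.9), 'ang', np.float64(-87.8), 'pos', array([ 0.4533, -0.2933,  0.2228]), 'h', array([-0.0075, -0.2795]), 'F', array([ 0.1,  1.1, -0.3]), 't', 5.3, 'grip', 1.0)
[ 0.046 -0.081 -0.996]
top 282 hx -0.0657 0.0282 hy -0.1796 -0.1232 rect [94. 56.] 1.6
scene 202 hx -0.0632 0.0281 hy -0.1815 -0.1402 rect [89. 42.] 12.4
20 3 [-0.253 -0.158] [0.025 0.027]
35 3 [-0.164 -0.157] [0.026 0.027]
50 8 [-0.165 -0.151] [0.025 0.027]
65 9 [-0.333 -0.185] [0.001 0.019]
80 13 [-0.334 -0.152] [0.004 0.03 ]
95 11 [-0.287 -0.229] [-0.005  0.01 ]
110 34 [-0.338 -0.212] [-0.008  0.01 ]
125 41 [-0.325 -0.211] [-0.006  0.014]
140 32 [-0.339 -0.213] [-0.011  0.015]
155 59 [-0.337 -0.213] [-0.011  0.007]
170 25 [-0.338 -0.241] [-0.006  0.03 ]
185 33 [-0.289 -0.24 ] [-0.004  0.031]
200 38 [-0.287 -0.239] [-0.005  0.03 ]
215 64 [-0.291 -0.239] [-0.014  0.029]
230 26 [-0.283 -0.238] [-0.005  0.027]
245 36 [-0.284 -0.236] [-0.011  0.029]
```

View pics/p4.png

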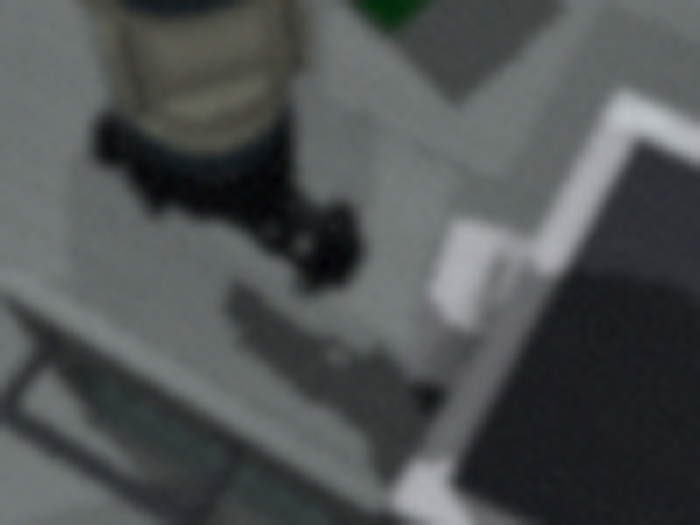

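>>> play_rows --pt "-2 -0.1 -0.7" --pt "-2 -0.2 -0.6" --pt "-1 -0.1 0" --pt "-2 -0.2 0" --pt "-1.5 -0.15 0" --pt "0 0 0" --twist '[-0.9, 0, 0, 0, 0, 0]'

```text
clock: 6.05
eef_pos: [0.4346, -0.202, 0.2219]
ee_rot: [0.524, -0.454, 0.516, -0.504]
contact_force: [0.4, -0.4, -0.0]
grip_width: 1.001
```

```bash

python3 -c "
from go import *; from look import *
from station import telemetry
print(need(h2w(-.018,-.1665),.205,-86.9))
print(Ro.from_quat(telemetry.sense()['ee_rot']).as_matrix().round(3)[:,1])
tin()
p=viewer.grab_frame('scene'); X=np.nan_to_num(cloud(p))
cv2.imwrite('pics/p5.png',cv2.resize(p['frame'][130:205,220:320,::-1],None,fx=7,fy=7,interpolation=cv2.INTER_CUBIC))
"
```

```text
(array([-2.21,  1.53,  0.27]), np.float64(0.1), 'ang', np.float64(-86.8), 'pos', array([ 0.4346, -0.202 ,  0.2219]), 'h', array([-0.0213, -0.1873]), 'F', array([ 0.4, -0.4, -0. ]), 't', 6.05, 'grip', 1.0)
[ 0.044 -0.081 -0.996]
```

View pics/p5.png

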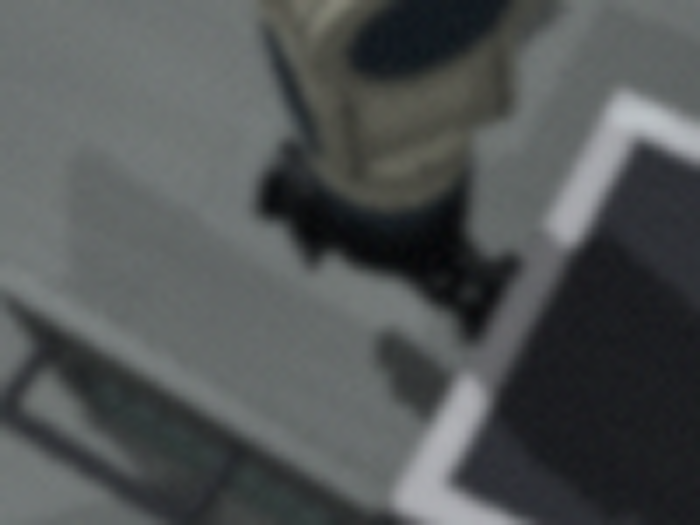

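>>> play_rows --pt "-0.6 0.2 0" --pt "-0.6 0 0" --twist '[0, 0]'

```text
clock: 6.4
eef_pos: [0.4358, -0.1946, 0.22]
ee_rot: [0.523, -0.452, 0.519, -0.502]
contact_force: [0.2, -6.9, 4.8]
grip_width: 1.0
```

```bash

python3 -c "
from go import *
from station import telemetry
print(need(h2w(-.018,-.1665),.205,-86.9))
print(Ro.from_quat(telemetry.sense()['ee_rot']).as_matrix().round(3)[:,1])
"
```

```text
(array([-1.47,  1.37,  0.1 ]), np.float64(-0.1), 'ang', np.float64(-87.0), 'pos', array([ 0.4358, -0.1946,  0.22  ]), 'h', array([-0.0196, -0.18  ]), 'F', array([ 0.2, -6.9,  4.8]), 't', 6.4, 'grip', 1.0)
[ 0.048 -0.087 -0.995]
```

>>> play_rows --pt "1 0 0" --pt "3 0 0" --pt "3 0 0" --pt "2 -2 0" --pt "1 -4 0" --pt "0 -4 0" --pt "0 -4 0" --pt "0 -4 0" --pt "0 -2 0" --pt "0 0 0" --twist '[0, 0, 0, 0, 0, 0, 0, 0, 0, 0]'

```text
clock: 7.4
eef_pos: [0.4304, -0.2885, 0.4324]
ee_rot: [0.522, -0.456, 0.518, -0.501]
contact_force: [0.4, -0.4, 0.1]
grip_width: 0.999
```

```bash

python3 -c "
from go import *; from look import *
from station import telemetry
th=np.radians(84.5)
print(need(door(-1,th,.14,.06),.40,None))
print(Ro.from_quat(telemetry.sense()['ee_rot']).as_matrix().round(3))
p=viewer.grab_frame('scene'); X=np.nan_to_num(cloud(p))
cv2.imwrite('pics/p6.png',cv2.resize(p['frame'][130:230,210:350,::-1],None,fx=5,fy=5,interpolation=cv2.INTER_CUBIC))
H=(X[...,:2]-C)@R2(YAW)
for r in range(150,190,3):
    print(r,[ '%d,%d,%d'%(H[r,c,0]*1000,H[r,c,1]*1000,X[r,c,2]*1000) for c in range(276,306,3)])
"
```

```text
(array([-1.02,  3.88, 18.51]), None, 'ang', np.float64(-87.3), 'pos', array([ 0.4304, -0.2885,  0.4324]), 'h', array([-0.0302, -0.2735]), 'F', array([ 0.4, -0.4,  0.1]), 't', 7.4, 'grip', 1.0)
[[ 0.048  0.042  0.998]
 [-0.995 -0.081  0.051]
 [ 0.083 -0.996  0.038]]
150 ['-110,-259,5', '-119,-252,-3', '-125,-241,-3', '-130,-230,-3', '-136,-220,-4', '-142,-210,-7', '-145,-197,0', '-150,-187,0', '-157,-177,-4', '-160,-165,2']
153 ['-97,-251,12', '-102,-241,12', '-108,-231,9', '-117,-223,0', '-121,-212,2', '-129,-203,-3', '-133,-192,-1', '-137,-180,2', '-146,-172,-5', '-75,-114,192']
156 ['-86,-245,12', '-91,-234,13', '-444,37,0', '-104,-216,5', '-107,-203,12', '-117,-197,-3', '-122,-186,-2', '-128,-175,-2', '-134,-165,-5', '-66,-109,190']
159 ['-75,-240,10', '-79,-229,12', '-85,-218,11', '-90,-208,12', '-94,-197,15', '-100,-186,13', '-106,-177,10', '-117,-170,-3', '-51,-113,190', '-56,-105,190']
162 ['-63,-233,11', '-68,-222,13', '-74,-213,9', '-79,-202,11', '-86,-193,7', '-90,-181,10', '-94,-170,14', '-100,-160,10', '-41,-108,192', '-47,-100,188']
165 ['-54,-229,6', '-56,-215,16', '-63
[... 595 characters left out ...]
,-194,7', '-20,-184,9', '-25,-173,9', '-29,-162,11', '20,-110,195', '13,-103,185', '10,-93,189', '7,-83,194', '2,-74,192']
180 ['2,-197,14', '-4,-188,9', '-9,-178,8', '-14,-168,7', '32,-115,187', '29,-105,191', '24,-96,192', '20,-87,193', '14,-79,189', '12,-69,194']
183 ['11,-193,7', '7,-181,13', '0,-173,6', '-3,-162,9', '42,-109,191', '38,-101,190', '34,-91,192', '29,-82,193', '25,-73,193', '21,-65,193']
186 ['22,-187,7', '18,-175,14', '13,-165,13', '54,-115,185', '52,-104,193', '47,-96,189', '42,-87,190', '38,-78,189', '33,-70,188', '29,-60,190']
189 ['34,-180,14', '27,-172,5', '23,-160,10', '64,-110,186', '60,-100,188', '56,-91,191', '52,-82,191', '48,-73,193', '43,-64,191', '39,-55,191']
```

View pics/p6.png

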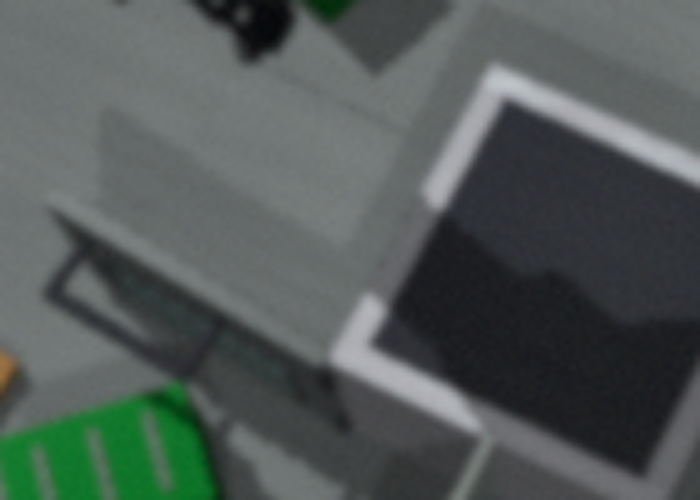

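The sill is empty back to about y = -0.16, so the tin's end is at the mouth, where the door can finish the push. Next I turn the jaw across the door handle.

>>> play_rows --pt "0 0 0" --pt "0 0 0" --pt "0 0 0" --pt "0 0 0" --pt "0 0 0" --pt "0 0 0" --pt "0 0 0" --pt "0 0 0" --pt "0 0 0" --pt "0 0 0" --twist '[-8.5, -8.5, -8.5, -8.5, -8.5, -8.5, -8.5, -8.5, -8.5, -8.5]' --grip 0.29

```text
clock: 8.45
eef_pos: [0.4293, -0.2934, 0.4124]
ee_rot: [0.728, 0.001, 0.015, -0.685]
contact_force: [-0.2, 0.3, 0.2]
grip_width: 0.356
```

```bash
cat >> go.py <<'E'
L=.16
def needp(xy,tipz,ang=None,tip=.170):
    """shift so that the point L ahead of the TCP is above xy and tips are at tipz"""
    from station import telemetry
    s=telemetry.sense(); M=Ro.from_quat(s["ee_rot"]).as_matrix(); v=M[:,1]
    g=np.array([*(np.asarray(xy)-L*v[:2]),tipz-tip*v[2]])
    r=need(g[:2],g[2],ang,s); gp=s["eef_pos"]+L*v
    return r+("tooly",v.round(3),"grasp h",w2h(gp).round(4),"tipz",(s["eef_pos"]+tip*v)[2].round(3))
E
python3 -c "
from go import *
th=np.radians(84.5)
print(needp(door(-1,th,.14,.062),.23,-2.4))
"
```

```text
(array([18.44,  1.5 ,  3.54]), np.float64(1.4), 'ang', np.float64(-1.0), 'pos', array([ 0.4293, -0.2934,  0.4124]), 'h', array([-0.0315, -0.2783]), 'F', array([-0.2,  0.3,  0.2]), 't', 8.45, 'grip', 0.36, 'tooly', array([ 0.022, -0.061, -0.998]), 'grasp h', array([-0.0284, -0.2882]), 'tipz', np.float64(0.243))
```

>>> play_rows --pt "4 0 0.8" --pt "4 0 0.8" --pt "4 0 0.8" --pt "4 0 0.8" --pt "2.4 0 0.3" --pt "0 0 0" --twist '[1.4, 0, 0, 0, 0, 0]'

```text
clock: 9.05
eef_pos: [0.6203, -0.2667, 0.4005]
ee_rot: [0.725, -0.011, 0.017, -0.688]
contact_force: [-0.3, -0.0, -0.6]
grip_width: 0.354
```

```bash

python3 -c "
from go import *; from look import *
th=np.radians(84.5)
print(needp(door(-1,th,.14,.062),.13,-2.4))
for n in ('scene','top'):
    p=viewer.grab_frame(n); u=proj(p,[*door(-1,th,.14,.06),.15]).astype(int)
    im=p['frame'][max(u[1]-45,0):u[1]+45,u[0]-60:u[0]+60,::-1]
    cv2.imwrite('pics/p7_%s.png'%n,cv2.resize(im,None,fx=5,fy=5,interpolation=cv2.INTER_CUBIC))
"; python3 -c "
import cv2,numpy as np
cv2.imwrite('pics/p7.png',cv2.resize(np.vstack([cv2.imread('pics/p7_scene.png'),cv2.imread('pics/p7_top.png')]),None,fx=.66,fy=.66))"
```

```text
(array([-0.44, 10.04,  0.78]), np.float64(0.2), 'ang', np.float64(-2.2), 'pos', array([ 0.6203, -0.2667,  0.4005]), 'h', array([ 0.1607, -0.2619]), 'F', array([-0.3, -0. , -0.6]), 't', 9.05, 'grip', 0.35, 'tooly', array([ 0.008, -0.052, -0.999]), 'grasp h', array([ 0.1615, -0.2703]), 'tipz', np.float64(0.231))
```

View pics/p7.png

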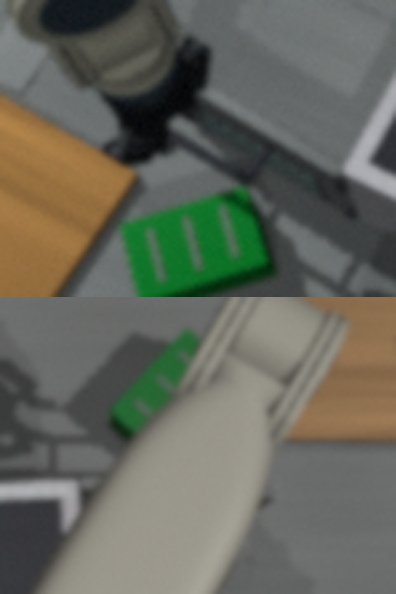

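>>> play_rows --pt "-0.4 2 0.8" --pt "0 2 0" --pt "0 2 0" --pt "0 0 0" --twist '[0, 0, 0, 0]'

```text
clock: 9.55
eef_pos: [0.6103, -0.2636, 0.3378]
ee_rot: [0.725, -0.013, 0.017, -0.689]
contact_force: [-0.5, -0.0, 0.6]
grip_width: 0.353
```

```bash

python3 -c "
from go import *; from look import *
th=np.radians(84.5)
print(needp(door(-1,th,.14,.062),.13,-2.4))
p=viewer.grab_frame('scene'); u=proj(p,[*door(-1,th,.14,.06),.15]).astype(int); print(u)
im=p['frame'][u[1]-35:u[1]+35,u[0]-45:u[0]+45,::-1]
cv2.imwrite('pics/p8.png',cv2.resize(im,None,fx=8,fy=8,interpolation=cv2.INTER_CUBIC))
"
```

```text
(array([0.7 , 3.81, 0.19]), np.float64(-0.1), 'ang', np.float64(-2.5), 'pos', array([ 0.6103, -0.2636,  0.3378]), 'h', array([ 0.1508, -0.2584]), 'F', array([-0.5, -0. ,  0.6]), 't', 9.55, 'grip', 0.35, 'tooly', array([ 0.004, -0.051, -0.999]), 'grasp h', array([ 0.1511, -0.2665]), 'tipz', np.float64(0.168))
[232 195]
```

View pics/p8.png

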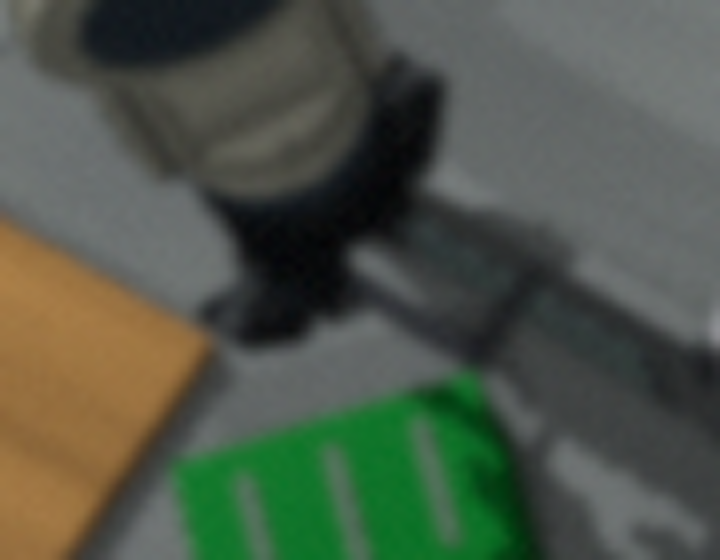

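>>> play_rows --pt "0.7 0 0.2" --pt "0 1.3 0" --pt "0 1.3 0" --pt "0 1.2 0" --pt "0 0 0" --twist '[0, 0, 0, 0, 0]'

```text
clock: 10.1
eef_pos: [0.6179, -0.265, 0.3022]
ee_rot: [0.726, -0.012, 0.02, -0.687]
contact_force: [-0.8, 0.1, 0.7]
grip_width: 0.353
```

```bash

python3 -c "
from go import *; from look import *
th=np.radians(84.5)
print(needp(door(-1,th,.14,.062),.13,-2.4))
p=viewer.grab_frame('scene'); u=proj(p,[*door(-1,th,.14,.06),.15]).astype(int); print(u)
im=p['frame'][u[1]-35:u[1]+35,u[0]-45:u[0]+45,::-1]
cv2.imwrite('pics/p9.png',cv2.resize(im,None,fx=8,fy=8,interpolation=cv2.INTER_CUBIC))
"
```

```text
(array([-0.16,  0.24,  0.17]), np.float64(-0.2), 'ang', np.float64(-2.6), 'pos', array([ 0.6179, -0.265 ,  0.3022]), 'h', array([ 0.1584, -0.2602]), 'F', array([-0.8,  0.1,  0.7]), 't', 10.1, 'grip', 0.35, 'tooly', array([ 0.011, -0.055, -0.998]), 'grasp h', array([ 0.1597, -0.269 ]), 'tipz', np.float64(0.133))
[232 195]
```

View pics/p9.png

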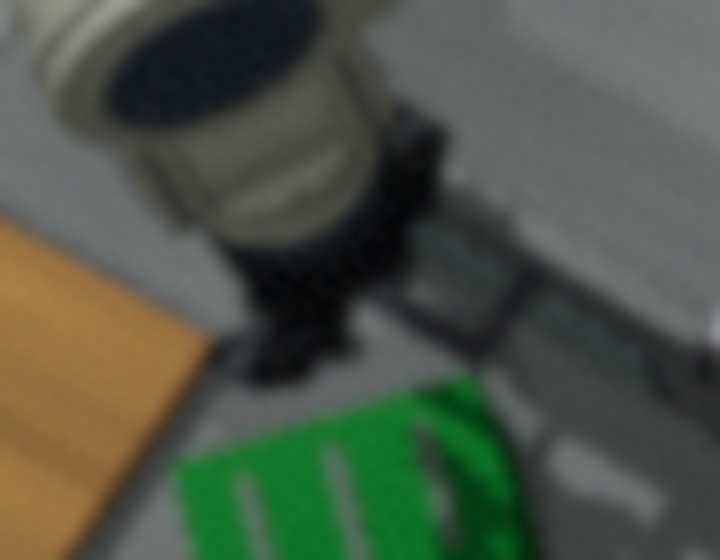

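>>> play_rows --pt "0 0.2 0" --pt "0 0 0" --pt "-1 0 -0.4" --pt "-2 0 -0.7" --pt "-2 0 -0.7" --pt "0 0 0" --twist '[0, 0, 4, 8, 8, 0]' --grip 0.53

```text
clock: 10.75
eef_pos: [0.5664, -0.2757, 0.3031]
ee_rot: [0.711, -0.132, 0.152, -0.673]
contact_force: [-2.1, 1.7, -1.6]
grip_width: 0.238
```

```bash
cat >> go.py <<'E'
def arc(side,dth=0,n=.06,tipz=.13):
    """current door angle as implied by grasp point; shift to door angle + dth"""
    from station import telemetry
    s=telemetry.sense(); M=Ro.from_quat(s["ee_rot"]).as_matrix(); gp=s["eef_pos"]+L*M[:,1]
    h=w2h(gp)-np.array([.110,side*.122]); 
    # angle: handle vector at th: .14*(-c,side*s)+.06*(s,side*c); at th=0 -> (-.14,side*.06)
    a=np.arctan2(side*h[1],h[0]); a0=np.arctan2(.06,-.14); th=a0-a
    print("theta est deg",np.degrees(th).round(1),"radius",np.hypot(*h).round(4),"(bar .1523)","theta from tool yaw",end=" ")
    yaw=np.degrees(np.arctan2(M[1,0],M[0,0]))-np.degrees(YAW)
    # outward normal hatch angle: side*(90-th)
    print((90-side*yaw)%180)
    t=th+dth
    ang=side*(90-np.degrees(t))+np.degrees(YAW)
    r=needp(door(side,t,.14,n),tipz,ang); print(r)
E
cat > dv.py <<'E'
from look import *
def doorview(p,side):
    # fit door angle from panel-top points in the cloud
    X=cloud(p); H=(X[...,:2]-C)@R2(YAW); z=X[...,2]
    m=(z>.172)&(z<.19)
    Q=np.stack([.110-H[...,0],side*(H[...,1]-side*.122)],-1)  # (along shut panel, outward)
    r=np.hypot(Q[...,0],Q[...,1]); m&=(r>.03)&(r<.235)&(Q[...,1]>-.012)
    a=np.degrees(np.arctan2(Q[...,1],Q[...,0]))[m]; 
    return len(a),np.percentile(a,[10,50,90]).round(1) if len(a)>4 else None
E
python3 -c "
from go import *; from dv import *
arc(-1)
for n in ('scene','top'):
    p=viewer.grab_frame(n); print(n,doorview(p,-1))
    if n=='scene': cv2.imwrite('pics/d1.png',cv2.resize(p['frame'][130:250,190:350,::-1],None,fx=4.5,fy=4.5,interpolation=cv2.INTER_CUBIC))
"
```

```text
theta est deg 66.3 radius 0.1555 (bar .1523) theta from tool yaw 63.76420493612553
(array([-0.15,  0.32,  0.3 ]), np.float64(-2.5), 'ang', np.float64(-23.1), 'pos', array([ 0.5664, -0.2757,  0.3031]), 'h', array([ 0.1064, -0.268 ]), 'F', array([-2.1,  1.7, -1.6]), 't', 10.75, 'grip', 0.24, 'tooly', array([ 0.017, -0.059, -0.998]), 'grasp h', array([ 0.1086, -0.2775]), 'tipz', np.float64(0.133))
scene (278, array([-4.3, 68.7, 97.5]))
top (66, array([-8.5, 66.8, 78. ]))
```

View pics/d1.png

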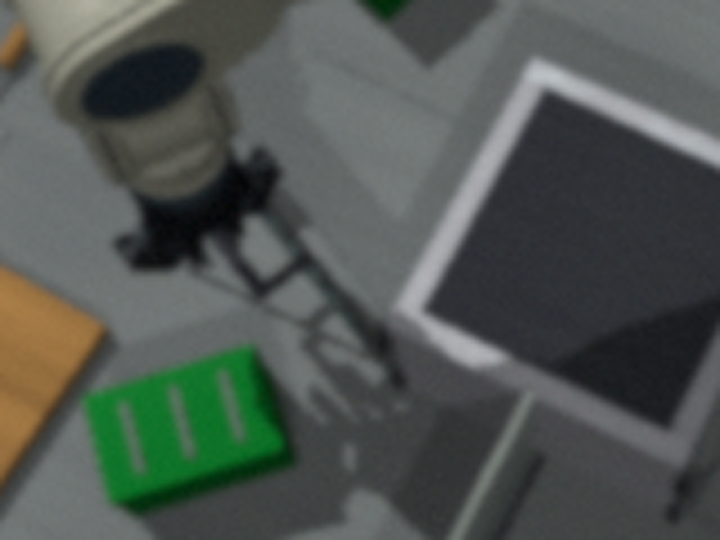

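The door follows the caged handle; it is now at about 67°. I'll go on along the arc.

>>> play_rows --pt "-2 0.1 -0.5" --pt "-2 0.1 -0.6" --pt "-2 0 -0.7" --pt "-2 0 -0.7" --pt "0 0 0" --twist '[6, 8, 8, 8, 0]'

```text
clock: 11.35
eef_pos: [0.4922, -0.2546, 0.3012]
ee_rot: [0.65, -0.295, 0.335, -0.616]
contact_force: [-2.5, 2.6, -2.8]
grip_width: 0.233
```

```bash

python3 -c "
from go import *; from dv import *
arc(-1)
for n in ('scene',):
    p=viewer.grab_frame(n); print(n,doorview(p,-1),doorview(p,1))
    if n=='scene': cv2.imwrite('pics/d2.png',cv2.resize(p['frame'][130:250,190:350,::-1],None,fx=4.5,fy=4.5,interpolation=cv2.INTER_CUBIC))
"
```

```text
theta est deg 38.1 radius 0.1508 (bar .1523) theta from tool yaw 34.02957597610763
(array([ 0.06,  0.17, -0.14]), np.float64(-4.0), 'ang', np.float64(-52.9), 'pos', array([ 0.4922, -0.2546,  0.3012]), 'h', array([ 0.0334, -0.243 ]), 'F', array([-2.5,  2.6, -2.8]), 't', 11.35, 'grip', 0.23, 'tooly', array([ 0.029, -0.068, -0.997]), 'grasp h', array([ 0.0375, -0.2542]), 'tipz', np.float64(0.132))
scene (346, array([-4. , 38. , 53.5])) (406, array([-4. ,  2.6,  9.7]))
```

View pics/d2.png

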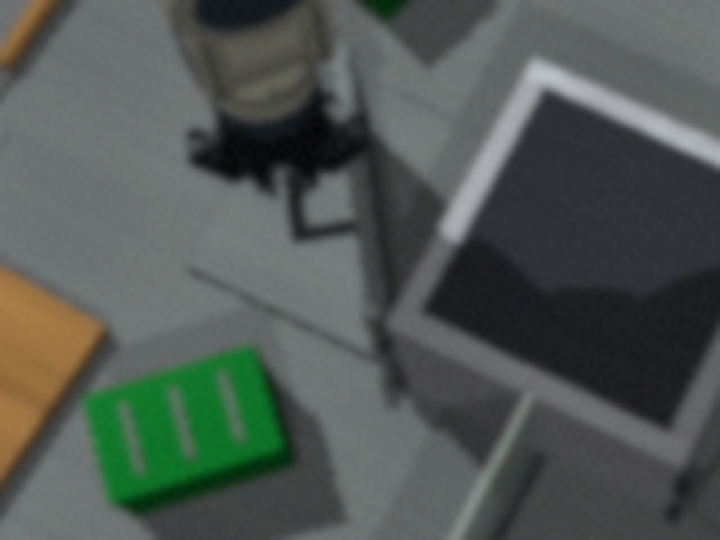

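>>> play_rows --pt "-2 0 -0.8" --pt "-2 0 -0.8" --pt "-2 0 -0.7" --pt "0 0 0" --twist '[6, 7, 7, 0]'

```text
clock: 11.8
eef_pos: [0.447, -0.2192, 0.3011]
ee_rot: [0.584, -0.39, 0.446, -0.555]
contact_force: [-4.1, 1.0, -4.7]
grip_width: 0.235
```

```bash

python3 -c "
from go import *; from dv import *
arc(-1)
for n in ('scene',):
    p=viewer.grab_frame(n); print(n,doorview(p,-1),doorview(p,1))
    if n=='scene': cv2.imwrite('pics/d3.png',cv2.resize(p['frame'][130:250,190:350,::-1],None,fx=4.5,fy=4.5,interpolation=cv2.INTER_CUBIC))
"
```

```text
theta est deg 16.9 radius 0.1495 (bar .1523) theta from tool yaw 14.30947298386819
(array([ 0.11,  0.18, -0.26]), np.float64(-2.6), 'ang', np.float64(-72.6), 'pos', array([ 0.447 , -0.2192,  0.3011]), 'h', array([-0.0098, -0.2052]), 'F', array([-4.1,  1. , -4.7]), 't', 11.8, 'grip', 0.23, 'tooly', array([ 0.038, -0.08 , -0.996]), 'grasp h', array([-0.0043, -0.2183]), 'tipz', np.float64(0.132))
scene (349, array([-4.2, 15.9, 28.2])) (406, array([-4. ,  2.6, 10. ]))
```

View pics/d3.png

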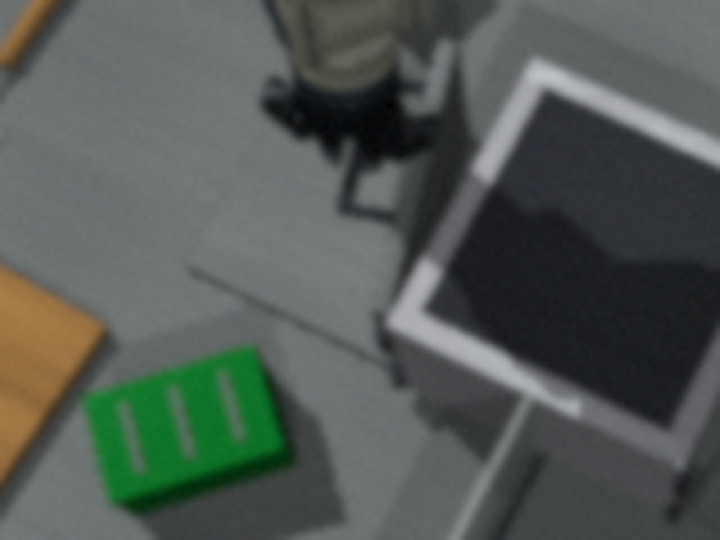

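>>> play_rows --pt "-1.5 0 -0.6" --pt "-1.3 0 -0.6" --pt "0 0 0" --twist '[4, 5, 0]'

```text
clock: 12.15
eef_pos: [0.432, -0.1988, 0.3014]
ee_rot: [0.55, -0.427, 0.491, -0.523]
contact_force: [-9.3, -2.7, -4.6]
grip_width: 0.235
```

```bash

python3 -c "
from go import *; from dv import *
arc(-1)
p=viewer.grab_frame('scene'); print(doorview(p,-1),doorview(p,1))
"
```

```text
theta est deg 7.7 radius 0.1487 (bar .1523) theta from tool yaw 5.718157671433062
(array([ 0.13,  0.22, -0.33]), np.float64(-2.0), 'ang', np.float64(-81.2), 'pos', array([ 0.432 , -0.1988,  0.3014]), 'h', array([-0.0237, -0.184 ]), 'F', array([-9.3, -2.7, -4.6]), 't', 12.15, 'grip', 0.23, 'tooly', array([ 0.043, -0.088, -0.995]), 'grasp h', array([-0.0176, -0.1985]), 'tipz', np.float64(0.132))
(349, array([-3.6,  6.4, 18.4])) (407, array([-4. ,  2.7, 10.1]))
```

>>> play_rows --pt "-0.9 0 -0.7" --pt "-0.6 0 -0.3" --pt "0 0 0" --twist '[2, 2, 0]'

```text
clock: 12.5
eef_pos: [0.425, -0.1882, 0.3021]
ee_rot: [0.535, -0.439, 0.51, -0.511]
contact_force: [-6.2, -1.1, 0.8]
grip_width: 0.234
```

```bash

python3 -c "
from go import *; from dv import *
arc(-1)
p=viewer.grab_frame('scene'); print(doorview(p,-1),doorview(p,1))
"
```

```text
theta est deg 3.4 radius 0.1484 (bar .1523) theta from tool yaw 2.3548814926010806
(array([ 0.13,  0.31, -0.37]), np.float64(-1.0), 'ang', np.float64(-84.5), 'pos', array([ 0.425 , -0.1882,  0.3021]), 'h', array([-0.0301, -0.173 ]), 'F', array([-6.2, -1.1,  0.8]), 't', 12.5, 'grip', 0.23, 'tooly', array([ 0.051, -0.094, -0.994]), 'grasp h', array([-0.0227, -0.1884]), 'tipz', np.float64(0.133))
(336, array([-4. ,  1.9, 13.1])) (405, array([-4. ,  2.6,  9.9]))
```

>>> play_rows --pt "-0.5 0 -0.3" --pt "-0.4 0 0" --pt "0 0 0" --twist '[1, 1, 0]'

```text
clock: 12.85
eef_pos: [0.4268, -0.1843, 0.3045]
ee_rot: [0.53, -0.44, 0.522, -0.503]
contact_force: [-2.6, 1.9, -2.3]
grip_width: 0.233
```

```bash

python3 -c "
from go import *; from dv import *
arc(-1)
p=viewer.grab_frame('scene'); print(doorview(p,-1),doorview(p,1))
cv2.imwrite('pics/d4.png',cv2.resize(p['frame'][130:250,230:390,::-1],None,fx=4.5,fy=4.5,interpolation=cv2.INTER_CUBIC))
"
```

```text
theta est deg 3.3 radius 0.145 (bar .1523) theta from tool yaw 0.847833595334194
(array([ 0.25,  0.57, -0.69]), np.float64(-2.5), 'ang', np.float64(-86.1), 'pos', array([ 0.4268, -0.1843,  0.3045]), 'h', array([-0.0281, -0.1692]), 'F', array([-2.6,  1.9, -2.3]), 't', 12.85, 'grip', 0.23, 'tooly', array([ 0.058, -0.107, -0.993]), 'grasp h', array([-0.0197, -0.1867]), 'tipz', np.float64(0.136))
(347, array([-3.8,  1.4, 13.2])) (413, array([-4. ,  2.6, 10.1]))
```

View pics/d4.png

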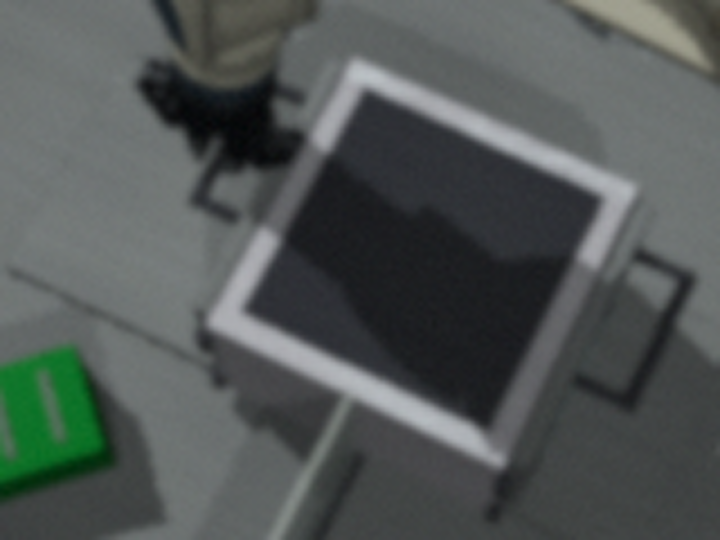

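```bash
cat > ov.py <<'E'
from dv import *
def ov(p,name,th_r=(0,),th_l=(0,),box=(230,130,390,250),f=4.8):
    x0,y0,x1,y1=box; S=f
    im=cv2.resize(p["frame"][y0:y1,x0:x1,::-1],None,fx=S,fy=S,interpolation=cv2.INTER_CUBIC)
    def line(pts,col):
        q=np.round((proj(p,pts)-[x0,y0]+.5)*S).astype(np.int32); cv2.polylines(im,[q],False,col,1)
    cols=[(0,255,255),(0,0,255),(255,0,255)]
    for side,T in ((-1,th_r),(1,th_l)):
        for t,c in zip(T,cols):
            t=np.radians(t)
            line([[*door(side,t,s,.015),.182] for s in (0,.225)],c)
            line([[*door(side,t,s,n),.15] for s,n in ((.085,.015),(.085,.06),(.195,.06),(.195,.015))],c)
    cv2.imwrite(name,im)
E
python3 -c "
from ov import *
p=viewer.grab_frame('scene'); ov(p,'pics/o1.png',(0,4))
p=viewer.grab_frame('top'); print(doorview(p,-1),doorview(p,1))"
```

```text
(102, array([-5.8,  2. , 10.4])) (304, array([-3.3,  2.9, 10.1]))
```

View pics/o1.png

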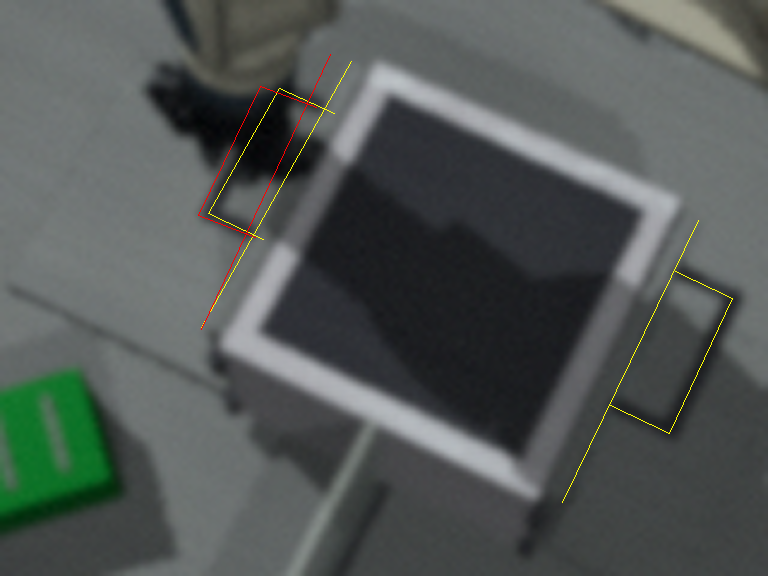

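>>> play_rows --pt "0 -2 0" --pt "0 -3 0" --pt "0 -4 0" --pt "2 -4 0" --pt "4 0 0" --pt "4 0 0" --pt "0 0 0" --twist '[0, 0, 0, 0, 0, 0, 0]'

```text
clock: 13.7
eef_pos: [0.4293, -0.2704, 0.448]
ee_rot: [0.534, -0.437, 0.515, -0.509]
contact_force: [0.0, -0.3, 0.5]
grip_width: 0.234
```

```bash

python3 -c "
from ov import *; from go import *
p=viewer.grab_frame('scene'); ov(p,'pics/o2.png',(0,4),(0,),(225,140,325,230),7.5)
print(doorview(p,-1),doorview(p,1)); p=viewer.grab_frame('top'); print(doorview(p,-1),doorview(p,1))
ov(p,'pics/o2t.png',(0,4),(0,),(240,150,370,250),6)
arc(-1)"
```

```text
(327, array([-4.5,  0.8,  6. ])) (396, array([-4. ,  2.8, 10.4]))
(250, array([-2.8,  1.3,  6.6])) (304, array([-3. ,  2.9, 10. ]))
theta est deg 24.7 radius 0.1978 (bar .1523) theta from tool yaw 1.9258385348236828
(array([-4.78, 14.56,  2.47]), np.float64(-22.8), 'ang', np.float64(-85.0), 'pos', array([ 0.4287, -0.2677,  0.4473]), 'h', array([-0.0307, -0.2526]), 'F', array([-0.8, -0.5,  0.2]), 't', 13.8, 'grip', 0.23, 'tooly', array([ 0.056, -0.098, -0.994]), 'grasp h', array([-0.0226, -0.2688]), 'tipz', np.float64(0.278))
```

View pics/o2.png

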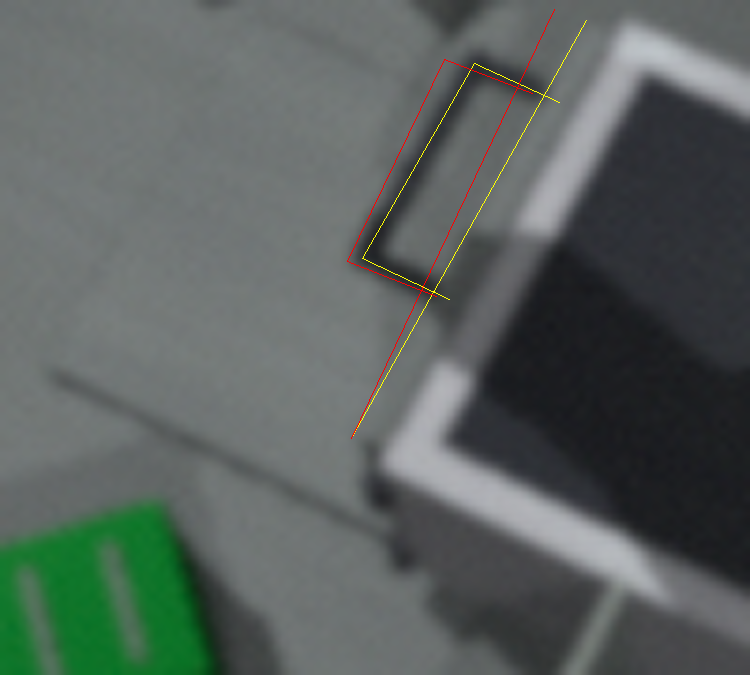

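View pics/o2t.png

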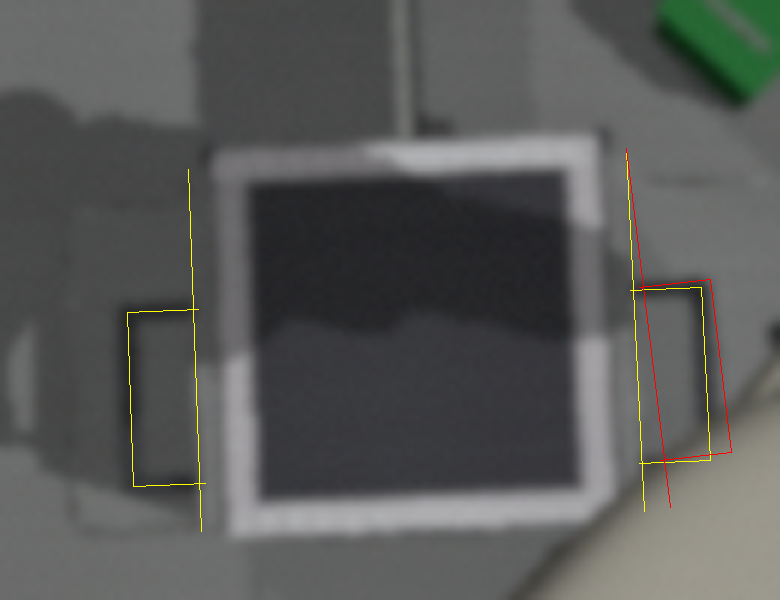

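```bash
cat > bar.py <<'E'
from ov import *
def barangle(p,side,th0=0,show=False):
    # dark-ridge centre across the bar at each of several s, intersected with plane z=.15
    g=cv2.GaussianBlur(p["frame"].astype(np.float32).mean(-1),(0,0),.7)
    f=foc(p); out=[]
    for s in np.arange(.10,.181,.005):
        ns=np.arange(.04,.08,.001); P=np.array([[*door(side,th0,s,n),.15] for n in ns]); q=proj(p,P).astype(np.float32)
        v=cv2.remap(g,q[:,0][None]-0,q[:,1][None]-0,cv2.INTER_LINEAR)[0]
        w=np.clip(np.median(v)-v,0,None)
        i=v.argmin(); 
        if v.min()<np.median(v)-6:
            k=slice(max(i-6,0),i+7); out.append((s,(ns[k]*w[k]).sum()/w[k].sum()))
    out=np.array(out)
    if len(out)<5: return None
    c=np.polyfit(out[:,0],out[:,1],1); r=out[:,1]-np.polyval(c,out[:,0])
    return "angle",round(np.degrees(np.arctan(c[0])),2),"n at .14",round(np.polyval(c,.14),4),"rms",r.std().round(4),len(out)
E
python3 -c "
from bar import *
for n in ('scene','top'):
    p=viewer.grab_frame(n); print(n,'R',barangle(p,-1),'L',barangle(p,1))
p=pickle.load(open('scene0.pkl','rb')); print('start L',barangle(p,1))
p=pickle.load(open('top0.pkl','rb')); print('start L',barangle(p,1))
"
```

```text
scene R ('angle', np.float64(-0.07), 'n at .14', np.float64(0.0586), 'rms', np.float64(0.0004), 17) L ('angle', np.float64(0.46), 'n at .14', np.float64(0.0609), 'rms', np.float64(0.0005), 17)
top R ('angle', np.float64(-1.89), 'n at .14', np.float64(0.0585), 'rms', np.float64(0.0021), 17) L ('angle', np.float64(1.71), 'n at .14', np.float64(0.0609), 'rms', np.float64(0.0002), 17)
start L ('angle', np.float64(0.7), 'n at .14', np.float64(0.0629), 'rms', np.float64(0.0005), 17)
start L ('angle', np.float64(1.47), 'n at .14', np.float64(0.0613), 'rms', np.float64(0.0002), 17)
```

The right door is shut: its bar reads -0.07° in the scene view, against +0.46° for the shut left door used as reference. Next is the left handle. The last joint's range needs a turn of -178° first.

>>> play_rows --pt "0 -0.3 0" --pt "0 -0.3 0" --pt "0 -0.3 0" --pt "0 -0.3 0" --pt "0 -0.3 0" --pt "0 -0.3 0" --pt "0 0 0" --pt "0 0 0" --pt "0 0 0" --pt "0 0 0" --pt "0 0 0" --pt "0 0 0" --twist '[-8.5, -8.5, -8.5, -8.5, -8.5, -8.5, -8.5, -8.5, -8.5, -8.5, -8.5, -8.5]' --grip 0.29

```text
clock: 15.1
eef_pos: [0.4276, -0.2494, 0.4637]
ee_rot: [0.731, 0.128, -0.101, -0.662]
contact_force: [-0.5, -0.1, 0.1]
grip_width: 0.355
```

>>> play_rows --pt "0 0 0" --pt "0 0 0" --pt "0 0 0" --pt "0 0 0" --pt "0 0 0" --pt "0 0 0" --pt "0 0 0" --pt "0 0 0" --pt "0 0 0" --twist '[-8.5, -8.5, -8.5, -8.5, -8.5, -8.5, -8.5, -8.5, -8.5]'

```text
clock: 16.0
eef_pos: [0.4272, -0.2375, 0.4623]
ee_rot: [-0.506, -0.515, 0.535, 0.439]
contact_force: [0.1, 0.8, -0.1]
grip_width: 0.354
```

```bash

python3 -c "
from go import *
from station import telemetry
print(needp(door(1,0,.14,.062),.25,93.1)); print(telemetry.sense()['joints'].round(2))"
```

```text
(array([42.22,  0.61, -1.37]), np.float64(2.9), 'ang', np.float64(96.0), 'pos', array([ 0.4272, -0.2375,  0.4623]), 'h', array([-0.0305, -0.2223]), 'F', array([ 0.1,  0.8, -0.1]), 't', 16.0, 'grip', 0.35, 'tooly', array([ 0.052, -0.084, -0.995]), 'grasp h', array([-0.0229, -0.2362]), 'tipz', np.float64(0.293))
[-0.67  0.11 -0.03  1.34 -0.03 -0.78]
```

>>> play_rows --pt "4 0 -0.2" --pt "4 0 -0.2" --pt "4 0 -0.2" --pt "4 0 -0.2" --pt "4 0 -0.2" --pt "4 0 -0.2" --pt "4 0 -0.2" --pt "4 0 0" --pt "4 0 0" --pt "3 0 0" --pt "0 0 0" --twist '[2.9, 0, 0, 0, 0, 0, 0, 0, 0, 0, 0]'

```text
clock: 17.1
eef_pos: [0.4034, 0.1745, 0.4257]
ee_rot: [-0.511, -0.511, 0.528, 0.446]
contact_force: [0.6, -0.5, 0.0]
grip_width: 0.355
```

```bash

python3 -c "
from go import *
from station import telemetry
print(needp(door(1,0,.14,.062),.17,93.1)); print(telemetry.sense()['joints'].round(2))"
```

```text
(array([1.42, 8.53, 0.89]), np.float64(1.5), 'ang', np.float64(94.6), 'pos', array([0.4034, 0.1745, 0.4257]), 'h', array([-0.0321,  0.1903]), 'F', array([ 0.6, -0.5,  0. ]), 't', 17.1, 'grip', 0.35, 'tooly', array([ 0.051, -0.08 , -0.996]), 'grasp h', array([-0.0247,  0.1771]), 'tipz', np.float64(0.257))
[ 0.24  0.06 -0.18  1.31 -0.09  0.16]
```

>>> play_rows --pt "0.7 2 0.5" --pt "0.7 2 0.4" --pt "0 2 0" --pt "0 2 0" --pt "0 0.5 0" --pt "0 0 0" --twist '[1.5, 0, 0, 0, 0, 0]'

```text
clock: 17.7
eef_pos: [0.3927, 0.1835, 0.3373]
ee_rot: [-0.515, -0.508, 0.524, 0.45]
contact_force: [-0.4, -0.3, 0.9]
grip_width: 0.358
```

```bash

python3 -c "
from go import *; from bar import *
print(needp(door(1,0,.14,.062),.13,93.1))
p=viewer.grab_frame('scene'); ov(p,'pics/l1.png',(),(0,),(320,130,430,250),5); print(barangle(p,-1))
p=viewer.grab_frame('top'); ov(p,'pics/l1t.png',(),(0,),(210,150,330,260),5)"
```

```text
(array([ 0.03,  3.83, -0.29]), np.float64(0.7), 'ang', np.float64(93.8), 'pos', array([0.3927, 0.1835, 0.3373]), 'h', array([-0.0422,  0.1999]), 'F', array([-0.4, -0.3,  0.9]), 't', 17.7, 'grip', 0.36, 'tooly', array([ 0.052, -0.079, -0.996]), 'grasp h', array([-0.0347,  0.1868]), 'tipz', np.float64(0.168))
('angle', np.float64(0.03), 'n at .14', np.float64(0.0584), 'rms', np.float64(0.0003), 17)
```

View pics/l1.png

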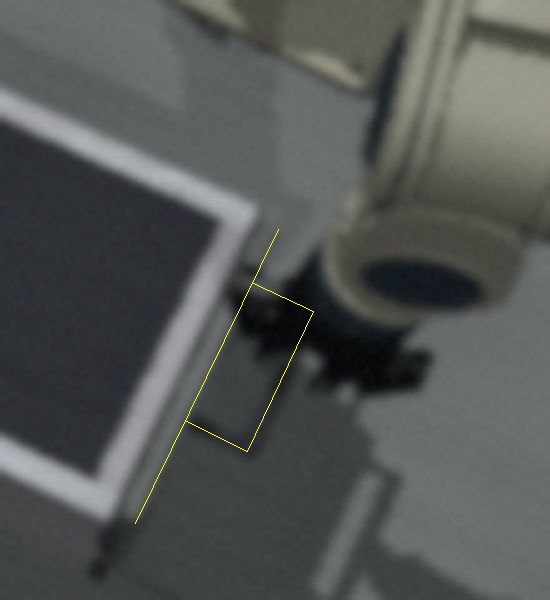

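>>> play_rows --pt "0.2 0 -0.2" --pt "0 1.3 0" --pt "0 1.3 0" --pt "0 1.1 0" --pt "0 0 0" --twist '[0.5, 0, 0, 0, 0]' --grip 0.38

```text
clock: 18.3
eef_pos: [0.3988, 0.1835, 0.3042]
ee_rot: [0.52, 0.508, -0.518, -0.451]
contact_force: [-0.2, 0.2, 0.5]
grip_width: 0.309
```

```bash

python3 -c "
from go import *; from bar import *
arc(1,0,.062)
p=viewer.grab_frame('scene'); ov(p,'pics/l2.png',(),(),(320,130,430,250),5); print(barangle(p,-1))"
```

```text
theta est deg 2.1 radius 0.1516 (bar .1523) theta from tool yaw 0.02609784789986236
(array([0.27, 0.47, 0.08]), np.float64(2.0), 'ang', np.float64(93.1), 'pos', array([0.3988, 0.1835, 0.3042]), 'h', array([-0.0362,  0.1995]), 'F', array([-0.2,  0.2,  0.5]), 't', 18.3, 'grip', 0.31, 'tooly', array([ 0.061, -0.077, -0.995]), 'grasp h', array([-0.0271,  0.1867]), 'tipz', np.float64(0.135))
('angle', np.float64(0.25), 'n at .14', np.float64(0.0585), 'rms', np.float64(0.0004), 17)
```

View pics/l2.png

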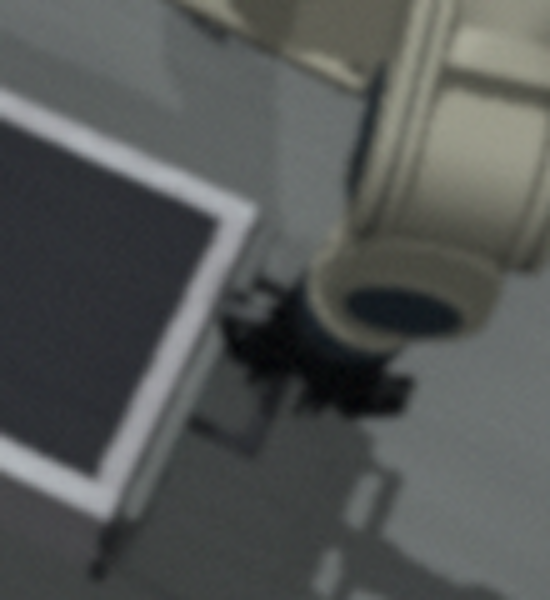

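>>> play_rows --pt "0 0.3 0" --pt "0 0 0" --pt "1 0 0" --pt "1.9 0 -0.9" --pt "1.9 0 -1" --pt "1.9 0 -1" --pt "0 0 0" --twist '[0, 0, 1, 7, 8, 8, 0]' --grip 0.53

```text
clock: 19.05
eef_pos: [0.436, 0.2468, 0.3026]
ee_rot: [0.624, 0.399, -0.39, -0.547]
contact_force: [1.5, -0.2, -1.0]
grip_width: 0.235
```

```bash

python3 -c "
from go import *; from bar import *
arc(1,0)
p=viewer.grab_frame('scene'); ov(p,'pics/l3.png',(),(),(220,130,420,250),4); print(barangle(p,-1),doorview(p,1))"
```

```text
theta est deg 29.5 radius 0.1567 (bar .1523) theta from tool yaw 25.27439311943381
(array([-0.18,  0.41, -0.35]), np.float64(4.2), 'ang', np.float64(67.8), 'pos', array([0.436 , 0.2468, 0.3026]), 'h', array([0.0044, 0.2607]), 'F', array([ 1.5, -0.2, -1. ]), 't', 19.05, 'grip', 0.24, 'tooly', array([ 0.071, -0.084, -0.994]), 'grasp h', array([0.0151, 0.2467]), 'tipz', np.float64(0.134))
('angle', np.float64(0.3), 'n at .14', np.float64(0.0584), 'rms', np.float64(0.0004), 17) (434, array([-3.6, 34.2, 57.5]))
```

View pics/l3.png

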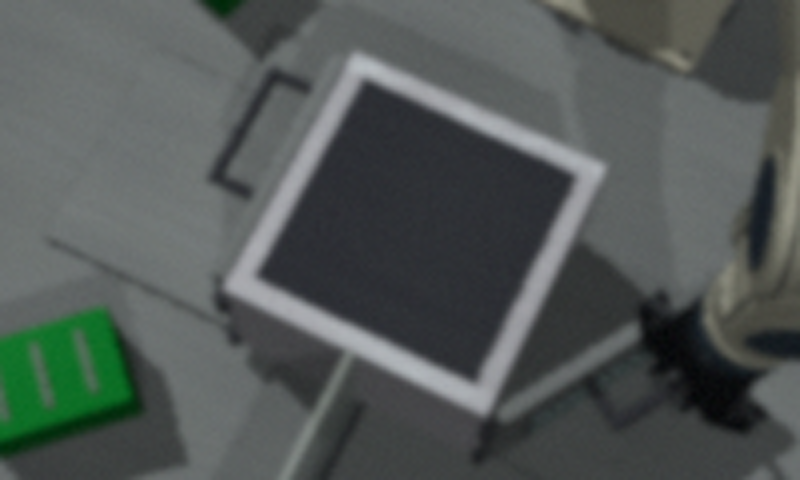

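The left door is open about 30° and the right door's bar still reads 0.3°. I'll keep opening.

>>> play_rows --pt "1.5 0.1 -1.1" --pt "1.7 0.1 -1.1" --pt "1.8 0 -1" --pt "1.8 0 -1" --pt "0 0 0" --twist '[8.5, 8.5, 8.5, 8.5, 2]'

```text
clock: 19.6
eef_pos: [0.5052, 0.276, 0.3029]
ee_rot: [0.714, 0.207, -0.182, -0.643]
contact_force: [2.0, 0.3, 1.4]
grip_width: 0.236
```

```bash

python3 -c "
from go import *; from bar import *
arc(1,0)
p=viewer.grab_frame('scene'); ov(p,'pics/l4.png',(),(),(220,130,420,250),4); print(barangle(p,-1),doorview(p,1))"
```

```text
theta est deg 57.1 radius 0.152 (bar .1523) theta from tool yaw 61.08798957462958
(array([0.01, 0.38, 0.07]), np.float64(-4.0), 'ang', np.float64(32.0), 'pos', array([0.5052, 0.276 , 0.3029]), 'h', array([0.0751, 0.2861]), 'F', array([2. , 0.3, 1.4]), 't', 19.6, 'grip', 0.24, 'tooly', array([ 0.062, -0.086, -0.994]), 'grasp h', array([0.0843, 0.2718]), 'tipz', np.float64(0.134))
('angle', np.float64(0.14), 'n at .14', np.float64(0.0584), 'rms', np.float64(0.0003), 17) (360, array([-4.7, 60.3, 78.2]))
```

View pics/l4.png

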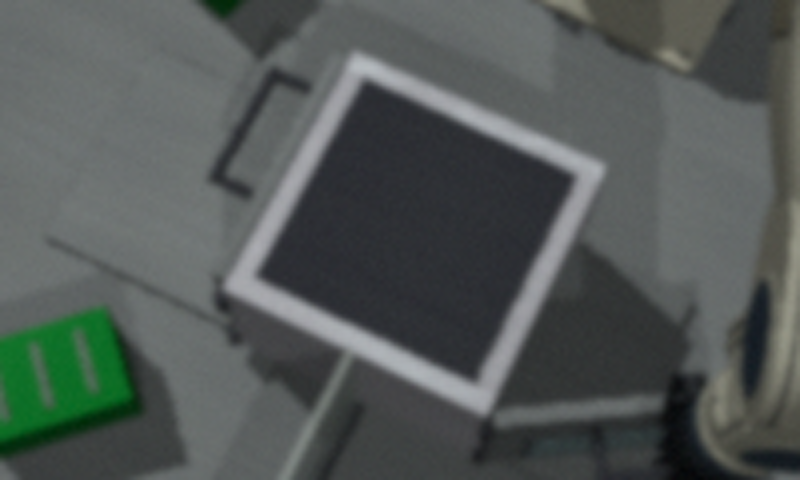

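>>> play_rows --pt "1.9 0 -0.9" --pt "1.9 0 -1" --pt "1.9 0 -1" --pt "1 0 -0.5" --pt "0 0 0" --twist '[5, 7, 8, 4, 0]'

```text
clock: 20.15
eef_pos: [0.5751, 0.2703, 0.3073]
ee_rot: [0.736, 0.067, -0.036, -0.672]
contact_force: [-0.1, 0.9, -0.7]
grip_width: 0.236
```

```bash

python3 -c "
from go import *; from bar import *
arc(1,0)
p=viewer.grab_frame('scene'); ov(p,'pics/l5.png',(),(),(220,130,420,250),4); print(barangle(p,-1),doorview(p,1))"
```

```text
theta est deg 83.4 radius 0.1465 (bar .1523) theta from tool yaw 84.62615611254527
(array([0.19, 0.77, 0.61]), np.float64(-1.2), 'ang', np.float64(8.5), 'pos', array([0.5751, 0.2703, 0.3073]), 'h', array([0.1446, 0.2767]), 'F', array([-0.1,  0.9, -0.7]), 't', 20.15, 'grip', 0.24, 'tooly', array([ 0.051, -0.087, -0.995]), 'grasp h', array([0.152 , 0.2624]), 'tipz', np.float64(0.138))
('angle', np.float64(0.24), 'n at .14', np.float64(0.0584), 'rms', np.float64(0.0004), 17) (323, array([-4.9, 83. , 94.6]))
```

View pics/l5.png

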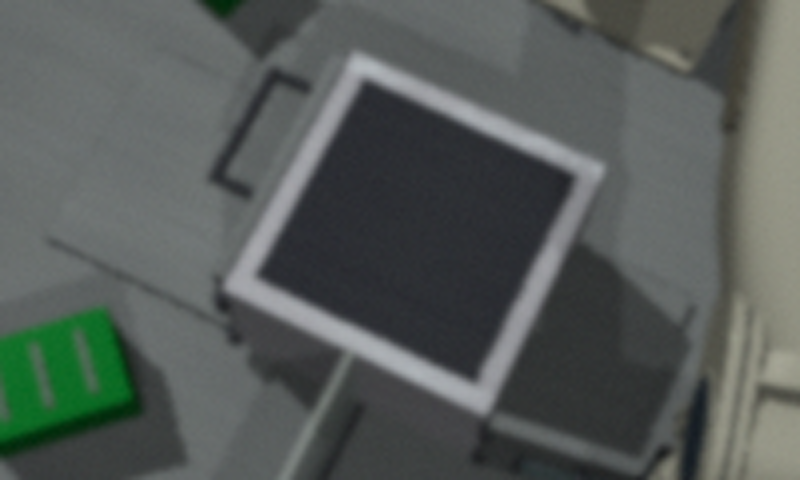

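The left door stands at about 83°. I'll open the fingers a little and lift off.

>>> play_rows --pt "0 0 0" --pt "0 0 0" --pt "0 -2 0" --pt "0 -2 0" --pt "0 -3 0" --pt "0 -4 0" --pt "0 -4 0" --pt "0 0 0" --twist '[0, 0, 0, 0, 0, 0, 0, 0]' --grip 0.29

```text
clock: 21.0
eef_pos: [0.5604, 0.284, 0.4628]
ee_rot: [0.736, 0.074, -0.045, -0.671]
contact_force: [-0.8, 0.3, -0.2]
grip_width: 0.354
```

```bash

python3 -c "
from go import *; from bar import *
arc(1,0)
p=viewer.grab_frame('scene'); ov(p,'pics/l6.png',(),(83,),(220,130,420,290),4); print(barangle(p,-1),doorview(p,1))
X=np.nan_to_num(cloud(p)); H=(X[...,:2]-C)@R2(YAW)
p=viewer.grab_frame('top'); print(barangle(p,-1),doorview(p,1))"
```

```text
theta est deg 76.9 radius 0.1572 (bar .1523) theta from tool yaw 83.32782083522352
(array([-0.68, 16.33,  1.07]), np.float64(-6.4), 'ang', np.float64(9.8), 'pos', array([0.5604, 0.284 , 0.4628]), 'h', array([0.1307, 0.2912]), 'F', array([-0.8,  0.3, -0.2]), 't', 21.0, 'grip', 0.35, 'tooly', array([ 0.048, -0.087, -0.995]), 'grasp h', array([0.1376, 0.2768]), 'tipz', np.float64(0.294))
('angle', np.float64(0.14), 'n at .14', np.float64(0.0585), 'rms', np.float64(0.0003), 17) (350, array([-4. , 82.3, 90.8]))
('angle', np.float64(0.23), 'n at .14', np.float64(0.059), 'rms', np.float64(0.0005), 17) (281, array([-3.3, 82.2, 88.2]))
```

View pics/l6.png

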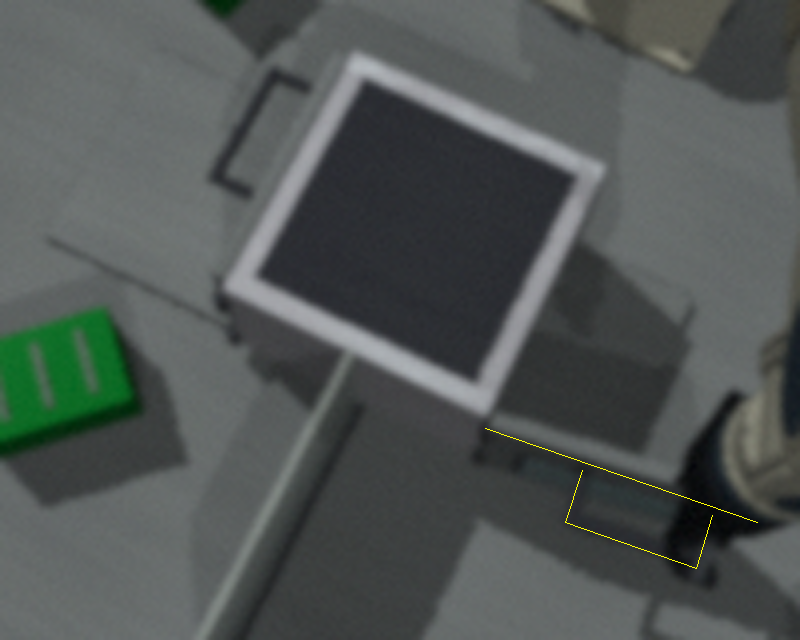

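>>> play_rows --pt "0 -2 0" --pt "0 0 0" --pt "0 0 0" --pt "0 0 0" --twist '[0, 0, 0, 0]'

```text
clock: 21.5
eef_pos: [0.5591, 0.2856, 0.4729]
ee_rot: [0.737, 0.07, -0.051, -0.67]
contact_force: [-0.1, -0.4, -0.6]
grip_width: 0.36
```

```bash

python3 -c "
from bar import *
from station import search_frame, telemetry
p=viewer.grab_frame('scene'); print(barangle(p,-1),doorview(p,1))
for o in ['tin','bowl','jar','spatula']: print(o,[(np.round(d['box']).tolist(),round(d['conf'],2)) for d in search_frame(o,p)][:3])
cv2.imwrite('pics/fin.png',p['frame'][:,:,::-1]); s=telemetry.sense(); print(s['contact_force'].round(1),s['clock'])"
```

```text
('angle', np.float64(0.16), 'n at .14', np.float64(0.0584), 'rms', np.float64(0.0004), 17) (364, array([-4. , 82.6, 90.3]))
tin [([252.0, 95.0, 293.0, 133.0], 0.73), ([209.0, 209.0, 257.0, 244.0], 0.72)]
bowl [([438.0, 254.0, 485.0, 293.0], 0.76)]
jar [([423.0, 298.0, 451.0, 320.0], 0.78), ([163.0, 114.0, 209.0, 177.0], 0.4)]
spatula [([166.0, 117.0, 212.0, 176.0], 0.74)]
[ 0.5  0.9 -0.3] 21.75
```

View pics/fin.png

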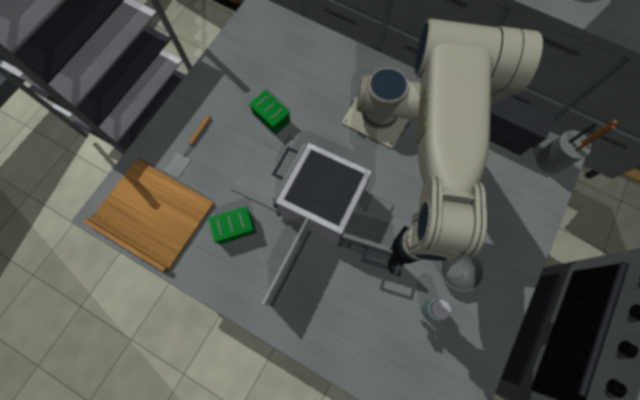

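The picture shows the right door shut (bar at (287,163)) and the left door open at (365,245). The tin is no longer outside. The bowl (462,272), jar (437,309) and spatula (190,145) are unmoved, and the gripper is clear. I'm handing in.

```bash
python3 -c "
from station import hand_in
print(hand_in())"
```

```text
the job is handed in; nothing more can be done
None
```

I handed the job in at about 22 s of the 58 s: the tin is in the hatch, the right door is shut and the left door stands open. No verdict came back.

**What I did:** I pushed the pale-lidded tin along the sill with a fingertip until its end was at the mouth. I then swung the right door shut by its handle, which pushed the tin the last few millimetres. Only after that did I pull the left door open by its handle and lift the gripper clear.

**Last checks:**
- **Right door:** about 0.2°, so shut.
- **Left door:** about 82° (1.43 rad), and the same in two pictures taken before hand-in.
- **Bystanders:** the bowl, jar and spatula were found where they started, within a few pixels. The gripper touched nothing, with wrist force about 1 N.

**Not confirmed:**
- **Tin position:** the tin can't be seen inside the hatch. From the shut door I infer its centre at about y = -0.052 m or further in. The limit is -0.056 m, so the margin may be only about 4 mm.
- **Tin upright:** I also infer that it stands upright.

**What went wrong on the way:** in the first push a finger knuckle rode on the tin's lid and tilted the tool about 5°. I raised the tool and pushed again. The tilt stayed for the rest of the job, and I allowed for it when working the handles.

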